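# Seat the notched stone box on its keyed stand and stack the plain one on it

## Robot

A 6-joint arm with a two-finger parallel gripper is mounted at the origin on the work surface. World frame = base frame: x ahead of the robot, y to its left, z up, the work surface at z = 0. Lengths are in mm, angles in rad, forces in N, time in s.
With the tool pointing down it reaches from about 350 to 975 mm from the base axis. Payload 7.1 kg.
Tool frame: the origin (TCP) lies between the finger pads; the fingertips stand 19 mm ahead of it and the grasp point (between the pads) is the TCP; z points along the fingers, y is the line along which they close (so a half turn about z gives the same grasp; the last joint's range is limited). The gripper opens to 88 mm and grips with 3 to 60 N. Pads are 20 mm wide; open, the fingers measure 115 mm over their backs; the gripper's body (75 mm by 178 mm) begins 61 mm behind the grasp point.
Start: joints at [1.119, 0.423, 1.63, -0, 1.089, -0.019], TCP at [262.101, 567.369, 241.675] pointing down, gripper open.
Joint ranges: [-3, 3], [-0.9, 2.11], [0.09, 2.58], [-1.31, 4.45], [0.11, 2.69], [-2.54, 2.54]. Speed limits (rad/s): [2.39, 2.39, 3.01, 3.14, 3.14, 3.14].

## Interface

Orientations are given as a rotation vector (axis times angle).
In Python, from workcell import ctrl gives the robot as it stands.
- The arm moves only by the tool arm_command, never from a script. Its argument "series" is a list of rows, each an object with "linear": the shift along the tool's x, y, z in m, a list of three; "turn": the turn about the tool's z in rad. A call has 1 to 10 rows; each row shifts and turns the commanded pose from where the row before left it, along the tool's axes as they then stand; what a row does not reach is not made up. A row lasts 1/10 s, in which the tool goes at most 50 mm and 8.59 degrees, less where a joint would pass 70% of its speed; a pose out of reach is approached as far as the arm can. A call with a gripper value outside its range is refused whole. "jaw" is the opening, from -1 (shut) to 1 (fully open), set as the call begins (left out, the last holds). The fingers move at their own pace and stop on an object; the grip force is fixed at half the most. Time passes only in rows, so rows that do not move let the fingers close. It gives the time, the measured TCP pose, the force, the opening and the grip force at its end, in the units of the state.
- ctrl.get_obs(): the state, without advancing time (a new reading comes with each control period).
- ctrl.get_image(name): name is "scene" or "top" or "wrist"; returns a dict with "frame" (400x640x3 uint8, blue, green, red), "fx", "fy", "cx", "cy" (pixels), "rvec" (rotation vector, rad) and "tvec" (3), from world to camera coordinates, as OpenCV has them. Camera axes: x right, y down, z forward; pixel columns grow to the right and rows downward; lengths in mm; the calibration is good to about 2 mm. A picture is of the moment at which its call begins. There is no depth.
- ctrl.close_job(): hands the job in; it is judged then, once.
The state is a dict: "t": time; "qpos": joint angles; "qvel": joint speeds; "joint_torque": joint torques, N m; "ee_pos": TCP position; "orientation": TCP orientation; "ft_force": force on the tool from outside, world axes, zero at the start; "moment": the same for the moment, N m; "width": finger opening in mm; "grasp_force": force on a finger pad.
Only numpy, scipy, OpenCV 4.12 (cv2) and the standard library are available. Lean on these libraries where they do the work, as an engineer would, in place of code of your own. Each camera call takes 0.05 s, during which the arm holds its last target. There are 200 camera calls.

## Task

Set up the display pair on the dark stand with the brass cradle. Take the notched stone box off the sloping rack and seat it fully home in the cradle, finding which way round its notch goes over the locating pin; then stack the plain stone box squarely on its lid, with the four feet down in the lid's corner recesses. Set each box down where it belongs before letting go, never dropping it, leave the goblet, jar, dish and label roll where they are, and let go.

Things in the scene. Friction and masses are not known exactly. Their poses are not given: they have to be found in the camera images.
- keyed_box_mid (a point): Centre (half-way up) of the NOTCHED lidded travertine box: 84 mm long (x) x 60 wide (y) x 58 high (z, towards the lid, which is fast to it). It starts on the sloping rack beside the plain box, left or right of it, its +x (notched) end up the slope. About 0.4 kg. Grip it by its long sides, 60 mm apart, flat and whole.
- keyed_box_notch (a point): Middle of the notch of the notched box, half-way up, 35 mm from its centre along +x (axes as the box). The notch, 15 mm wide (y) and 14 mm deep (x), runs from top to bottom, lid included, through the middle of the +x end only; the -x end is plain.
- keyed_box_lid (a point): Middle of the top of the notched box's lid, 29 mm above its centre. The lid has four square recesses 17 x 17 mm, 5 mm deep, centred at x +-30.5, y +-18.5 mm. Under the box, at the same x, y, stand four round feet 12 mm across, 5 mm tall, tapered at the tip (included in the 58 mm height).
- plain_box_mid (a point): Centre (half-way up) of the PLAIN lidded travertine box: 84 mm long (x) x 60 wide (y) x 48 high (z, feet included), no notch; same feet and lid as the notched box, about 0.4 kg, also on the rack. It may be stacked either way round (half a turn). Stacked home its feet stand on the recess floors, its centre 48 mm above the notched box's centre.
- rack: Fixed wooden display rack, 240 mm wide (y), 85 mm high; origin on the table under its middle. Its slope rises 30 degrees towards the rack's +x, from a lip along the low (-x) edge that stands 16 mm off the slope. Both boxes stand square on the slope against the lip, about 116 mm apart along y, so their z axes lean 30 degrees towards the rack's -x.
- stand: Fixed dark stone stand, 126 (x) x 92 (y) x 12 mm, origin on the table under its middle. The brass cradle on it is 88 (x) x 64 (y) mm inside: end walls, and returns 20 mm long at the corners, the middle of the long sides open for fingers. Walls 16 mm above the stand's top, the last 6 mm flared outwards as a lead-in.
- stand_floor (a point): Middle of the stand's top face, axes as the stand. The middle of the notched box's underside belongs here, long axes in line, its feet on this face. The wrong way round, the box's body rests on the locating pin and it stops 9 mm too high.
- socket_a (a point): Pin socket in the stand's top, 36 mm from its middle along the stand's +x. The brass locating pin (10 mm across, 14 mm tall, cone tip) stands in socket a OR b; which changes from start to start and no pose tells it: look, or try the box. The empty socket shows only a flush dark disc. The notch must go over the pin.
- socket_b (a point): The other pin socket in the stand's top, 36 mm from its middle along the stand's -x; see socket a.
- goblet: Bystander: dark marble goblet, 74 mm across, 145 mm tall; origin under its foot. Leave it alone.
- jar: Bystander: white stoppered jar, 60 mm across, 93 mm tall; origin under its middle. Leave it alone.
- dish: Bystander: round dark marble dish, 124 mm across, 28 mm tall; origin under its middle. Leave it alone.
- label_roll: Bystander: standing paper label roll, 60 mm across, 50 mm tall; origin under its middle. Leave it alone.
Not all that is in view belongs to the job. What is shaped like the part that bears plain_box_mid but orange or red is not meant.

How it is judged:
By the outcome, as a careful person would: the job done as asked, in the order asked, and still so for the second after the job is handed in, with the robot touching nothing.
It also fails if it takes over 72 s, if anything falls off the work surface, if the arm or the gripper's body presses on something with over 40 N, if the wrist force passes 120 N, or if a joint passes its speed limit or range.

## Working session

There is one attempt and no reset: what is moved stays moved. The work goes in short steps, Python scripts to look and compute and a tool call to move; the robot and the scene stay as the last step left them, time stands still between calls to the robot, and variables do not carry over. Pictures are saved under pics/ and viewed, at most 10 in all, crops included, and the job is handed in when it is done.

Besides the shell and the picture viewer there is one more tool, called after "Request:" as name(argument=value, ...), one argument or row to a line, values as JSON. arm_command: Moves the arm, as the interface text tells. Its arguments: {"type":"object","properties":{"series":{"type":"array"},"jaw":{"type":"number"}},"required":["series"]}

```bash
mkdir -p pics; ls; python3 - <<'E'
from workcell import ctrl
import cv2,numpy as np,pickle
o=ctrl.get_obs();print({k:np.round(v,3).tolist() for k,v in o.items()})
d={}
for n in("scene","top","wrist"):
    i=ctrl.get_image(n);d[n]=i;cv2.imwrite(f"pics/{n}0.png",i["frame"]);print(n,i["fx"],i["cx"],i["cy"],i["rvec"],i["tvec"])
pickle.dump(d,open("im0.pkl","wb"))
E
```

```text
pics
{'t': 0.0, 'qpos': [1.119, 0.424, 1.631, -0.0, 1.089, -0.019], 'qvel': [0.0, 0.001, -0.0, 0.001, -0.001, -0.001], 'joint_torque': [-0.001, -54.463, -27.366, 0.064, 0.023, -0.0], 'ee_pos': [261.896, 566.909, 240.914], 'orientation': [-0.674, -3.068, 0.002], 'ft_force': [0.484, 0.108, -0.29], 'moment': [0.047, 0.02, 0.024], 'grasp_force': 0.0, 'width': 88.041}
scene 384.2369595068394 319.07996224634144 204.48920772996016 [ 1.89728817  1.89955272 -0.56785221] [ -36.47211871 -411.1467968  1264.94297594]
top 474.2890872185784 325.3200517456719 199.67721045531638 [ 2.10331698 -2.15631469  0.21495412] [  36.19936106  572.1067739  1282.25683315]
wrist 338.1697091852159 314.33593675003107 206.81029091525434 [-2.45375377 -1.56917066 -0.20409085] [-625.08595018  -30.21723198  391.78799361]
```

View pics/scene0.png

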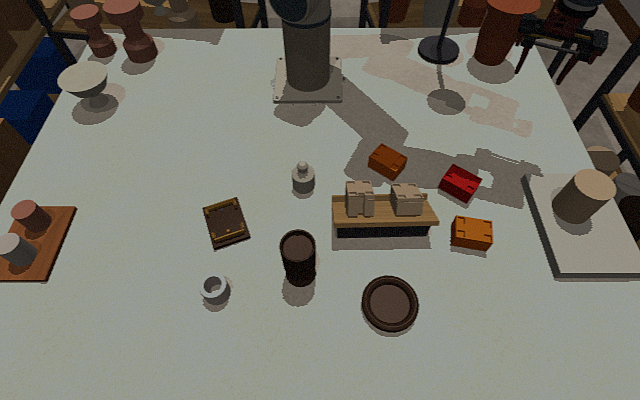

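View pics/top0.png

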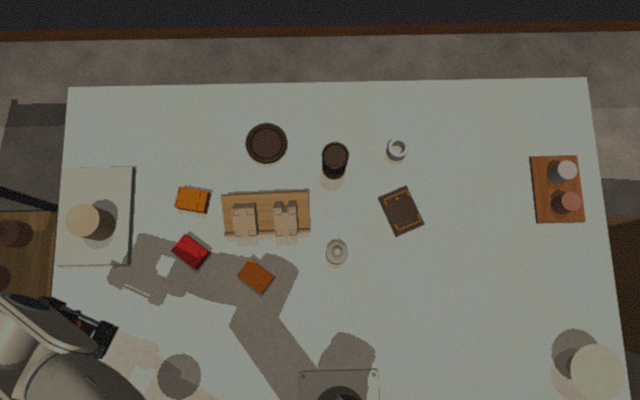

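The scene and top views show the rack at top (266,213) with two travertine boxes: (244,220) and (286,220). The stand is at top (401,211). The orange and red boxes at top (192,199), (190,251) and (256,276) are decoys by colour. The box at (286,220) seems to have the notch at (286,205), so I'll confirm that in one enlarged crop.

```bash
python3 - <<'E'
import cv2,numpy as np,pickle
d=pickle.load(open("im0.pkl","rb"))
s,t=d["scene"]["frame"],d["top"]["frame"]
c=lambda f,x,y,w,h:cv2.resize(cv2.convertScaleAbs(f[y:y+h,x:x+w],alpha=1.5,beta=10),(400,300),interpolation=cv2.INTER_CUBIC)
m=np.vstack([np.hstack([c(s,330,165,112,84),c(t,218,174,100,75)]),np.hstack([c(s,190,185,76,57),c(t,366,180,72,54)])])
cv2.imwrite("pics/crop0.png",m)
E
```

```text
(no output)
```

View pics/crop0.png

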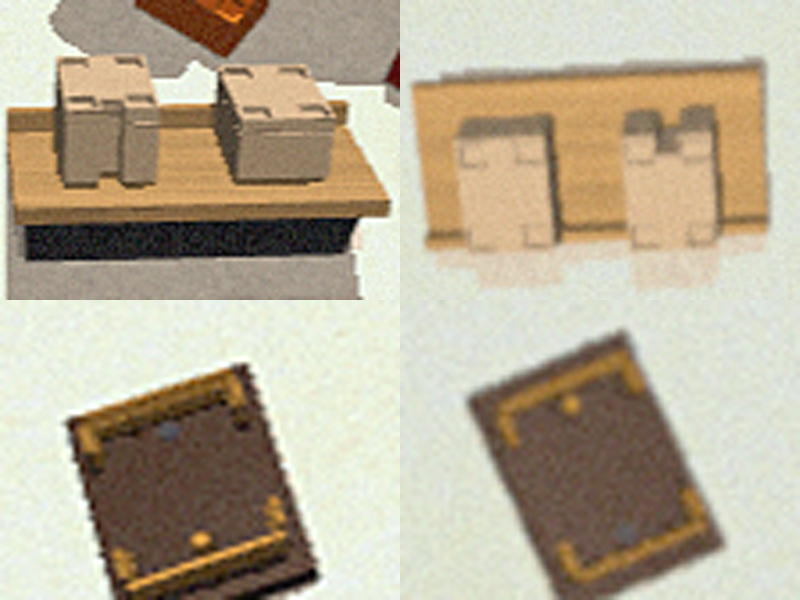

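Confirmed in the crop. The keyed box, with a notch at its far end, is at top (286,222) and scene (360,190). The plain box is at top (244,220) and scene (407,192). The pin is at top (397,199) and scene (228,231); the empty socket disc is at top (406.5,222). Next I'll triangulate.

```bash
cat > h.py <<'E'
import cv2,numpy as np
from scipy.spatial.transform import Rotation as R
def cam(i):
    K=np.array([[i["fx"],0,i["cx"]],[0,i["fy"],i["cy"]],[0,0,1.]]);Rm=cv2.Rodrigues(np.array(i["rvec"],float))[0];t=np.array(i["tvec"],float).ravel()
    return K,Rm,t
def ray(i,p,z):
    K,Rm,t=cam(i);c=-Rm.T@t;d=Rm.T@np.linalg.solve(K,[p[0],p[1],1.]);return c+d*(z-c[2])/d[2]
def proj(i,P):
    K,Rm,t=cam(i);q=K@(Rm@np.asarray(P,float)+t);return q[:2]/q[2]
def tri(i,p,j,q):
    M=[c[0]@np.c_[c[1],c[2]] for c in(cam(i),cam(j))]
    X=cv2.triangulatePoints(M[0],M[1],np.array(p,float).reshape(2,1),np.array(q,float).reshape(2,1)).ravel();return X[:3]/X[3]
E
python3 - <<'E'
from h import *;import pickle
d=pickle.load(open("im0.pkl","rb"));s,t,w=d["scene"],d["top"],d["wrist"]
for n,a,b in[("keyed lid",(286,224),(360.2,187.4)),("plain lid",(244.3,221.5),(407,191)),("pin",(397,198.9),(228.2,230.6))]:print(n,tri(t,a,s,b).round())
pa,pb=ray(t,(397,198.9),22),ray(t,(406.5,221.9),12);v=pa-pb;print("stand top",pa,pb,((pa+pb)/2).round(1),np.hypot(*v[:2]),np.degrees(np.arctan2(v[1],v[0])))
pa,pb=ray(s,(228.2,230.6),22),ray(s,(222.1,210.1),12);v=pa-pb;print("stand scene",((pa+pb)/2).round(1),np.hypot(*v[:2]),np.degrees(np.arctan2(v[1],v[0])))
for n,p,z in[("goblet",(335,152),145),("jar",(337,250),93),("dish",(267,143),28),("roll",(397,149),50)]:print(n,ray(t,p,z).round())
# wood
hsv=cv2.cvtColor(t["frame"],cv2.COLOR_BGR2HSV);
for p in[(232,200),(262,200),(300,200)]:print(hsv[p[1],p[0]])
rc=[(322,195.7),(405,188.2),(410,232),(325,236.7)]
for p in[(218+13/4,174+85/4),(218+365/4,174+62/4)]:print("rack top corner",ray(t,p,85))
K,Rm,tt=cam(w);print("wrist cam pos",-Rm.T@tt,"axes",Rm.round(2).tolist())
print("tool R",R.from_rotvec([-0.674,-3.068,0.002]).as_matrix().round(3).tolist())
E
```

```text
keyed lid [501. 133.  93.]
plain lid [511. 245.  91.]
pin [ 577. -185.   18.]
stand top [ 576.12773472 -185.73731674   22.        ] [ 509.84899626 -211.24867723   12.        ] [ 543.  -198.5   17. ] 71.01901636832837 21.05222299611563
stand scene [ 546.6 -195.4   17. ] 70.11366233802278 21.931249578071732
goblet [684.  -6. 145.]
jar [427.  -5.  93.]
dish [751. 188.  28.]
roll [ 717. -189.   50.]
[ 17 126 134]
[ 18 127 137]
[ 17 135 130]
rack top corner [586.0128966  307.86067862  85.        ]
rack top corner [596.47781986  66.06687791  85.        ]
wrist cam pos [197.07915842 598.49057719 384.85346885] axes [[0.42, 0.91, -0.0], [0.88, -0.4, 0.26], [0.23, -0.11, -0.97]]
tool R [[-0.908, 0.419, -0.001], [0.419, 0.908, -0.001], [0.0, -0.001, -1.0]]
```

Request:
arm_command(
  series=[
    {"linear":[0,0,-0.01],"turn":-0.12},
    {"linear":[0,0,-0.01],"turn":-0.12},
    {"linear":[0,0,0],"turn":-0.12},
    {"linear":[0,0,0],"turn":-0.116},
  ],
  jaw=1,
)

```text
t: 0.55
ee_pos: [262.1, 567.4, 261.8]
orientation: [-0.076, 3.141, 0.0]
ft_force: [-1.0, -0.1, -0.7]
width: 88.0
grasp_force: 0.0
```

Request:
arm_command(
  series=[
    {"linear":[-0.0222,-0.0387,0],"turn":0},
    {"linear":[-0.0222,-0.0387,0],"turn":0},
    {"linear":[-0.0222,-0.0387,0],"turn":0},
    {"linear":[-0.0222,-0.0387,0],"turn":0},
    {"linear":[-0.0222,-0.0387,0],"turn":0},
    {"linear":[-0.0222,-0.0387,0],"turn":0},
    {"linear":[-0.0222,-0.0387,0],"turn":0},
    {"linear":[-0.0222,-0.0387,0],"turn":0},
    {"linear":[-0.0222,-0.0387,0],"turn":0},
    {"linear":[-0.0222,-0.0387,0],"turn":0},
  ],
)

```text
t: 1.55
ee_pos: [501.2, 188.6, 261.7]
orientation: [0.068, -3.141, -0.0]
ft_force: [0.2, 0.8, 0.1]
width: 87.7
grasp_force: 0.0
```

```bash
python3 - <<'E'
from workcell import ctrl
from h import *;import pickle
i=ctrl.get_image("wrist");o=ctrl.get_obs();pickle.dump((i,o),open("w1.pkl","wb"));cv2.imwrite("pics/w1.png",cv2.convertScaleAbs(i["frame"],alpha=1.3,beta=10))
print(o["t"],o["ee_pos"],o["qpos"],R.from_rotvec(o["orientation"]).as_matrix().round(3).tolist())
E
```

```text
1.6 [504.22324639 184.2485655  261.74400616] [ 0.32968243  0.26929471  1.80752112 -0.00319863  1.06362524 -1.28058536] [[-0.999, -0.041, 0.002], [-0.041, 0.999, -0.002], [-0.002, -0.002, -1.0]]
```

View pics/w1.png

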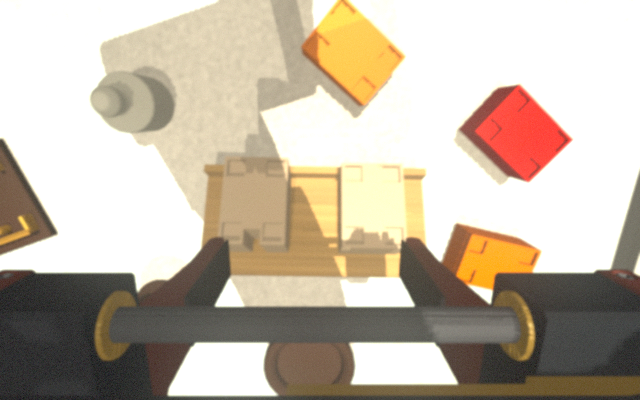

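The wrist view shows the keyed lid spanning about (222,158)–(288,249) and the plain lid about (340,163)–(404,249). The fingers are clear of both boxes.

```bash
python3 - <<'E'
from h import *;import pickle
i,o=pickle.load(open("w1.pkl","rb"));d=pickle.load(open("im0.pkl","rb"));s,t=d["scene"],d["top"]
f=cv2.convertScaleAbs(i["frame"],alpha=0.9,beta=0)[145:265,200:420]
cv2.imwrite("pics/w1c.png",cv2.resize(f,(792,432),interpolation=cv2.INTER_CUBIC))
for n,a,b,c in[("k",(286,224),(360.2,187.4),(255,203)),("p",(244.3,221.5),(407,191),(372,206))]:
    print(n,tri(s,b,i,c).round(1),tri(t,a,i,c).round(1),tri(t,a,s,b).round(1))
E
```

```text
k [509.2 135.5 103.8] [503.5 131.9  99.9] [501.3 133.   92.7]
p [510.8 246.5  91.2] [509.9 243.4  96.1] [511.  244.7  91.5]
```

View pics/w1c.png

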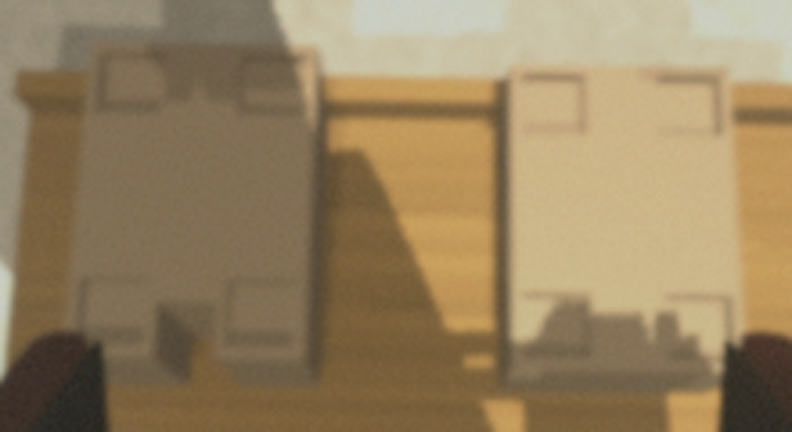

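```bash
python3 - <<'E'
from h import *;import pickle
i,o=pickle.load(open("w1.pkl","rb"))
K,Rm,t=cam(i)
# box x -> image down ; box y -> image right
for n,h,pts in[("k",29,[(95,47),(317,48),(319,352),(73,350)]),("p",24,[(511,68),(728,67),(741,352),(507,362)])]:
    p=np.array(pts,float)/3.6+[200,145]
    P=np.array([[-42,-30,0],[-42,30,0],[42,30,0],[42,-30,0]],float)
    ok,rv,tv=cv2.solvePnP(P,p,K,None)
    M=Rm.T@cv2.Rodrigues(rv)[0];c=Rm.T@(tv.ravel()-t)
    print(n,"lid",c.round(1),"z",M[:,2].round(2),"x",M[:,0].round(2))
    u=np.array([-.5,-.02,.866]);print(" mid",(c-h*u).round(1), "reproj",np.abs(cv2.projectPoints(P,rv,tv,K,None)[0][:,0]-p).max())
    # enforce plane tilt: known heights z=93..98 -> ray through the centre
    q=proj(i,c)
    for z in(88,93,98):print(z,ray(i,q,z).round(1))
E
```

```text
k lid [506.3 135.9  98.7] z [-0.57  0.05  0.82] x [0.82 0.06 0.57]
 mid [520.8 136.5  73.5] reproj 0.5296927216232348
88 [508.9 134.2  88. ]
93 [507.7 135.   93. ]
98 [506.4 135.8  98. ]
p lid [508.5 247.   85.2] z [-0.57 -0.17  0.81] x [ 0.82 -0.    0.57]
 mid [520.5 247.5  64.4] reproj 1.5013224002730112
88 [507.8 246.5  88. ]
93 [506.6 245.5  93. ]
98 [505.3 244.6  98. ]
```

Request:
arm_command(
  series=[
    {"linear":[-0.006,-0.018,0.02],"turn":0},
    {"linear":[-0.006,-0.018,0.03],"turn":0},
    {"linear":[-0.005,-0.0135,0.03],"turn":0},
    {"linear":[0,0,0.03],"turn":0},
    {"linear":[0,0,0.03],"turn":0},
    {"linear":[0,0,0.02],"turn":0},
    {"linear":[0,0,0.015],"turn":0},
    {"linear":[0,0,0.01],"turn":0},
    {"linear":[0,0,0.005],"turn":0},
    {"linear":[0,0,0],"turn":0},
  ],
)

```text
t: 2.6
ee_pos: [519.5, 141.7, 71.4]
orientation: [0.068, -3.14, 0.0]
ft_force: [0.5, 0.2, 0.2]
width: 87.8
grasp_force: 0.0
```

```bash
python3 - <<'E'
from workcell import ctrl
from h import *
a=ctrl.get_image("wrist")["frame"];s=ctrl.get_image("scene")["frame"][150:250,320:450]
o=ctrl.get_obs();print(o["t"],o["ee_pos"],o["ft_force"])
cv2.imwrite("pics/g1.png",np.vstack([cv2.resize(a[100:400],(600,281)),cv2.resize(cv2.convertScaleAbs(s,alpha=1.4),(400,308),interpolation=2)[:, :].copy() if 0 else cv2.copyMakeBorder(cv2.resize(cv2.convertScaleAbs(s,alpha=1.4),(400,308),interpolation=2),0,0,0,200,0)]))
E
```

```text
2.7 [520.13809089 141.76545044  72.24652881] [-0.63017329 -0.02376552  0.03902055]
```

View pics/g1.png

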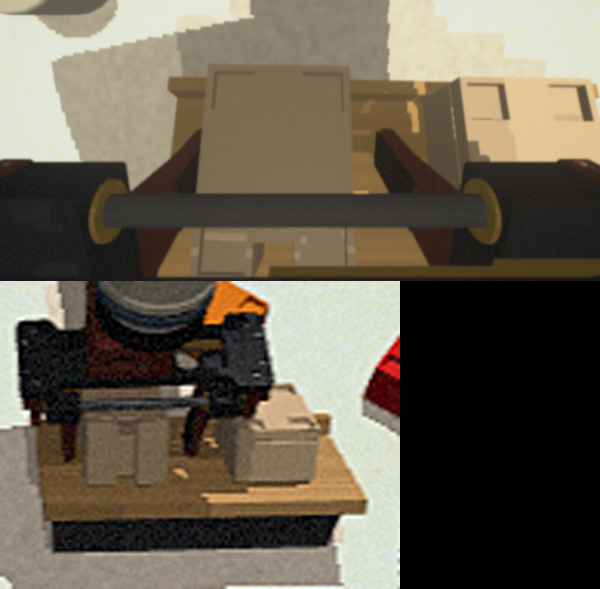

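The fingers straddle the keyed box, which sits nearer the left finger (about 5 mm in wrist view, left side x≈200 against right side x≈350). I'll shift −6 mm in y and close.

Request:
arm_command(
  series=[
    {"linear":[-0.001,-0.006,0],"turn":0},
    {"linear":[0,0,0],"turn":0},
  ],
)

```text
t: 2.9
ee_pos: [521.5, 135.2, 72.3]
orientation: [-0.067, 3.14, 0.0]
ft_force: [0.8, -0.2, 0.4]
width: 88.0
grasp_force: 0.0
```

Request:
arm_command(
  series=[
    {"linear":[0,0,0],"turn":0},
    {"linear":[0,0,0],"turn":0},
    {"linear":[0,0,0],"turn":0},
    {"linear":[0,0,0],"turn":0},
    {"linear":[0,0,0],"turn":0},
    {"linear":[0,0,0],"turn":0},
    {"linear":[0,0,0],"turn":0},
    {"linear":[0,0,0],"turn":0},
  ],
  jaw=-1,
)

```text
t: 3.7
ee_pos: [521.0, 135.6, 71.7]
orientation: [0.068, -3.141, 0.0]
ft_force: [-0.2, -1.3, 2.4]
width: 60.2
grasp_force: 29.9
```

Request:
arm_command(
  series=[
    {"linear":[0,0,-0.01],"turn":0},
    {"linear":[0,0,-0.02],"turn":0},
    {"linear":[0,0,-0.03],"turn":0},
    {"linear":[0,0,-0.03],"turn":0},
    {"linear":[-0.001,-0.02,-0.01],"turn":0},
    {"linear":[-0.002,-0.04,0],"turn":0},
    {"linear":[-0.002,-0.04,0],"turn":0},
    {"linear":[-0.001,-0.04,0],"turn":0},
    {"linear":[-0.001,-0.025,0],"turn":0},
    {"linear":[0,-0.006,0],"turn":0},
  ],
)

```text
t: 4.7
ee_pos: [535.3, -37.1, 172.0]
orientation: [-0.064, 3.141, -0.0]
ft_force: [0.6, 0.7, -3.7]
width: 60.1
grasp_force: 29.9
```

Request:
arm_command(
  series=[
    {"linear":[0,0,0.02],"turn":0},
    {"linear":[0,0,0.03],"turn":0},
    {"linear":[0,0,0.03],"turn":0},
    {"linear":[0,0,0.02],"turn":0},
    {"linear":[0,0,0.01],"turn":0},
    {"linear":[0,0,0],"turn":0},
    {"linear":[0,0,0],"turn":0},
  ],
)

```text
t: 5.4
ee_pos: [535.9, -34.6, 62.3]
orientation: [-0.068, 3.14, -0.0]
ft_force: [0.1, 0.1, -2.9]
width: 59.8
grasp_force: 29.9
```

```bash
python3 - <<'E'
from workcell import ctrl
from h import *
i=ctrl.get_image("scene");a=i["frame"];o=ctrl.get_obs();print(o["t"],o["ee_pos"],o["ft_force"],o["width"])
u,v=proj(i,o["ee_pos"]).astype(int)
cv2.imwrite("pics/f1.png",cv2.resize(cv2.convertScaleAbs(a[v-50:v+70,u-80:u+80],alpha=1.5,beta=10),(640,480),interpolation=2))
E
```

```text
5.45 [536.18440987 -34.67268949  62.71443288] [ 0.77065228  0.10349053 -3.57767152] 59.95058946984145
```

View pics/f1.png

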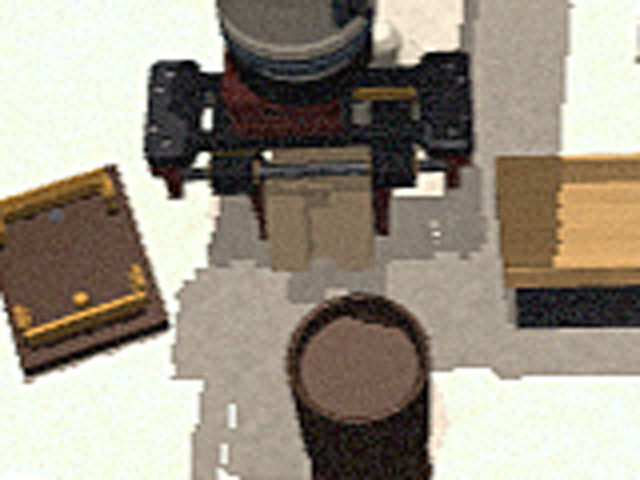

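The box is held with the notch end toward the goblet side. The goblet (360,350 in the crop) is still clear of it. I'll lower until contact.

Request:
arm_command(
  series=[
    {"linear":[0,0,0.006],"turn":0},
    {"linear":[0,0,0.004],"turn":0},
    {"linear":[0,0,0.003],"turn":0},
    {"linear":[0,0,0.002],"turn":0},
    {"linear":[0,0,0.001],"turn":0},
  ],
)

```text
t: 5.95
ee_pos: [535.2, -34.9, 45.4]
orientation: [0.068, -3.141, -0.0]
ft_force: [-0.2, -0.3, -3.5]
width: 59.8
grasp_force: 29.9
```

Request:
arm_command(
  series=[
    {"linear":[-0.001,0,0.002],"turn":0},
    {"linear":[-0.002,0,0.002],"turn":0},
    {"linear":[-0.003,0,0.002],"turn":0},
  ],
)

```text
t: 6.25
ee_pos: [541.5, -34.6, 39.5]
orientation: [-0.068, 3.141, 0.0]
ft_force: [-0.8, -0.1, -4.0]
width: 60.1
grasp_force: 29.9
```

Request:
arm_command(
  series=[
    {"linear":[0,0,0.002],"turn":0},
    {"linear":[0,0,0.002],"turn":0},
    {"linear":[0,0,0.001],"turn":0},
  ],
)

```text
t: 6.55
ee_pos: [543.1, -34.6, 36.7]
orientation: [-0.067, 3.138, -0.0]
ft_force: [-2.1, 2.5, 24.3]
width: 59.8
grasp_force: 30.0
```

Request:
arm_command(
  series=[
    {"linear":[-0.002,0,0.0005],"turn":0},
    {"linear":[-0.002,0,0.001],"turn":0},
    {"linear":[-0.002,0,0.001],"turn":0},
    {"linear":[-0.001,0,0.001],"turn":0},
  ],
)

```text
t: 6.95
ee_pos: [549.8, -34.3, 33.2]
orientation: [-0.067, 3.138, -0.0]
ft_force: [-2.1, 2.0, 19.5]
width: 59.7
grasp_force: 30.0
```

```bash
python3 - <<'E'
from workcell import ctrl
from h import *
i=ctrl.get_image("wrist");a=i["frame"];o=ctrl.get_obs();print(o["t"],o["ee_pos"],o["ft_force"],o["moment"])
j=ctrl.get_image("scene");u,v=proj(j,o["ee_pos"]).astype(int)
cv2.imwrite("pics/f2.png",np.hstack([cv2.resize(a[100:400],(400,300)),cv2.resize(cv2.convertScaleAbs(j["frame"][v-30:v+30,u-40:u+40],alpha=1.7,beta=15),(400,300),interpolation=2)]))
E
```

```text
7.0 [549.9656563  -34.33384516  33.14374392] [-2.19624868  1.04743684 18.46279308] [ 0.19869615  0.81307478 -0.18628402]
```

View pics/f2.png

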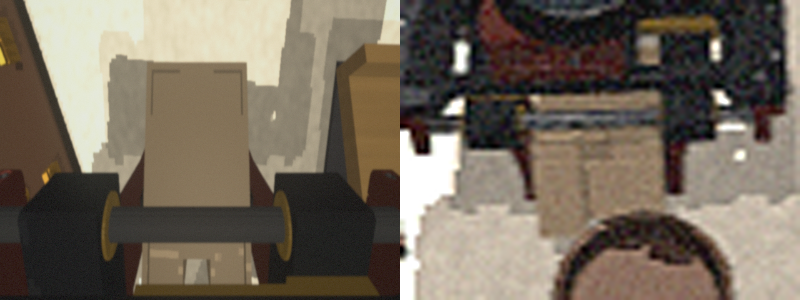

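Left: the lid's −x edge is at about (150–245,65), held between the fingers. Right: the notched end is still raised. The force is steady near 20 N while it pivots, so I'll continue until the force jumps.

Request:
arm_command(
  series=[
    {"linear":[-0.001,0,0.0015],"turn":0},
    {"linear":[-0.001,0,0.0015],"turn":0},
    {"linear":[-0.001,0,0.0015],"turn":0},
  ],
)

```text
t: 7.35
ee_pos: [554.7, -34.2, 29.5]
orientation: [-0.066, 3.134, -0.0]
ft_force: [1.3, 2.4, 20.7]
width: 59.7
grasp_force: 30.0
```

Request:
arm_command(
  series=[
    {"linear":[-0.001,0,0.0015],"turn":0},
    {"linear":[-0.001,0,0.0015],"turn":0},
  ],
)

```text
t: 7.55
ee_pos: [557.6, -34.1, 26.7]
orientation: [-0.066, 3.133, -0.0]
ft_force: [2.9, 2.1, 19.6]
width: 60.0
grasp_force: 30.0
```

Request:
arm_command(
  series=[
    {"linear":[-0.001,0,0.0015],"turn":0},
  ],
)

```text
t: 7.65
ee_pos: [558.8, -34.0, 25.3]
orientation: [-0.066, 3.132, -0.0]
ft_force: [3.8, 2.6, 20.4]
width: 59.9
grasp_force: 30.0
```

Request:
arm_command(
  series=[
    {"linear":[-0.001,0,0.001],"turn":0},
    {"linear":[-0.0005,0,0.001],"turn":0},
  ],
)

```text
t: 7.85
ee_pos: [560.6, -34.0, 23.3]
orientation: [-0.066, 3.132, -0.001]
ft_force: [4.6, 3.1, 19.6]
width: 59.9
grasp_force: 30.0
```

```bash
cat > lid.py <<'E'
from workcell import ctrl
from h import *
import pickle,sys
i=ctrl.get_image("wrist");o=ctrl.get_obs();pickle.dump((i,o),open(sys.argv[1],"wb"))
g=cv2.GaussianBlur(cv2.cvtColor(i["frame"],cv2.COLOR_BGR2GRAY),(5,5),0).astype(float)
print(o["t"],o["ee_pos"].round(1) if hasattr(o["ee_pos"],"round") else o["ee_pos"],np.round(o["ft_force"],1))
for r in(175,190,210,230):
    d=np.gradient(g[r]);print(r,[(int(x),int(g[r,x-4]),int(g[r,x+4])) for x in range(140,480) if abs(d[x])>4 and abs(d[x])==np.abs(d[max(0,x-4):x+5]).max()])
for c in(270,300,315,330,360):
    d=np.gradient(g[:,c]);print("c",c,[(int(y),int(g[y-4,c]),int(g[y+4,c])) for y in range(100,396) if abs(d[y])>3 and abs(d[y])==np.abs(d[max(0,y-4):y+5]).max()])
E
python3 lid.py l1.pkl
```

```text
7.9 [560.6 -34.   23.1] [ 4.7  2.2 18. ]
175 [(166, 212, 132), (405, 126, 219), (454, 220, 135)]
190 [(163, 217, 132), (233, 119, 106), (396, 113, 125)]
210 [(165, 221, 132), (224, 135, 118), (225, 135, 118), (237, 108, 119), (392, 124, 107), (396, 109, 123)]
230 [(163, 223, 136)]
c 270 [(166, 210, 125), (228, 115, 119), (306, 112, 51), (342, 57, 109), (358, 111, 107), (384, 122, 66), (395, 65, 33)]
c 300 [(167, 225, 127), (306, 114, 51), (342, 57, 109), (366, 108, 140), (374, 140, 149), (384, 149, 66), (395, 65, 33)]
c 315 [(167, 220, 128), (306, 115, 51), (342, 57, 110), (366, 107, 140), (384, 119, 66), (395, 66, 34)]
c 330 [(167, 221, 129), (306, 115, 51), (342, 58, 110), (367, 108, 140), (373, 141, 121), (384, 119, 67), (395, 66, 32)]
c 360 [(168, 221, 129), (225, 124, 118), (306, 116, 51), (342, 57, 110), (356, 109, 124), (360, 126, 108), (384, 107, 66), (395, 65, 34)]
```

```bash
cat > pitch.py <<'E'
from h import *
import pickle
from scipy.optimize import least_squares
def pitch(f,obs,h,yaw):
    """obs: [(box x, col, row)] on the lid; returns pitch deg, lid mid, box mid."""
    i,o=pickle.load(open(f,"rb"));K,Rm,t=cam(i);ex=np.array([np.cos(yaw),np.sin(yaw),0])
    e=np.array(o["ee_pos"],float)
    def pts(p): 
        v=ex*np.cos(p[2])+np.array([0,0,np.sin(p[2])])
        return lambda x:e+ex*p[0]+np.array([0,0,p[1]])+v*x
    def res(p):
        P=pts(p);return [proj(i,P(x))[1]-r for x,c,r in obs]
    s=least_squares(res,[0,30,.1]);p=s.x;n=-ex*np.sin(p[2])+np.array([0,0,np.cos(p[2])])
    m=pts(p)(0);print(f,"pitch",np.degrees(p[2]).round(2),"lid rel TCP (ahead,up)",p[:2].round(1),"mid",(m-h*n).round(1),"rms",np.round(s.fun,2),"lid",m.round(1))
E
python3 - <<'E'
from pitch import *
pitch("l1.pkl",[(-42,315,167),(-22,315,226.5),(28,315,366.3)],29,np.radians(2.4))
pitch("l1.pkl",[(-42,315,167),(28,315,366.3),(-22,315,228)],29,np.radians(2.4))
i,o=pickle.load(open("l1.pkl","rb"));print(R.from_rotvec(o["orientation"]).as_matrix().round(4).tolist())
E
```

```text
l1.pkl pitch 9.63 lid rel TCP (ahead,up) [-14.   38.5] mid [551.5 -34.3  33. ] rms [-0.  0. -0.] lid [546.7 -34.5  61.6]
l1.pkl pitch 6.38 lid rel TCP (ahead,up) [-14.3  40.2] mid [549.6 -34.4  34.5] rms [-0.  0.  0.] lid [546.4 -34.5  63.3]
[[-0.9991, -0.0423, 0.0093], [-0.0423, 0.9991, -0.0001], [-0.0093, -0.0005, -1.0]]
```

The box still has roughly 8° of pitch, and the grip sits low on it: the box centre is about 10 mm above the TCP. I'll flatten as far as fingertip clearance allows, dragging forward to get more leverage.

Request:
arm_command(
  series=[
    {"linear":[-0.003,0,0.0007],"turn":0},
    {"linear":[-0.003,0,0.0007],"turn":0},
    {"linear":[-0.003,0,0.0006],"turn":0},
    {"linear":[-0.002,0,0.0005],"turn":0},
  ],
)

```text
t: 8.3
ee_pos: [565.4, -33.6, 19.2]
orientation: [0.068, -3.137, -0.0]
ft_force: [-15.1, -1.9, 33.0]
width: 59.7
grasp_force: 43.3
```

```bash
python3 lid.py l2.pkl | grep -v "^[12]"
```

```text
8.35 [565.3 -33.6  19.3] [-10.5  -1.8  21.9]
c 270 [(166, 221, 110), (229, 116, 106), (233, 103, 116), (306, 110, 52), (342, 57, 107), (358, 107, 112), (361, 110, 105), (362, 116, 105), (384, 108, 65), (395, 66, 32)]
c 300 [(167, 222, 117), (306, 110, 51), (342, 57, 107), (343, 57, 108), (375, 106, 149), (384, 148, 66), (395, 66, 34)]
c 315 [(167, 221, 118), (168, 221, 123), (306, 111, 51), (342, 57, 108), (375, 105, 120), (384, 120, 67), (395, 66, 33)]
c 330 [(167, 221, 118), (306, 111, 51), (342, 57, 108), (343, 57, 108), (375, 106, 121), (384, 120, 66), (395, 66, 33)]
c 360 [(168, 224, 124), (229, 120, 109), (233, 106, 118), (306, 111, 51), (342, 57, 107), (384, 124, 66), (395, 67, 34)]
```

```bash
python3 - <<'E'
from pitch import *
for f,r in(("l2.pkl",(167.3,229,375)),("l2.pkl",(167.3,231,375)),("l2.pkl",(167.3,229,374))):
    pitch(f,[(-42,315,r[0]),(-22,315,r[1]),(28,315,r[2])],29,np.radians(2.4))
# pitch given by 2 strong edges with box foot on the table at height 0
from scipy.optimize import least_squares
for f,a,b in(("l1.pkl",167.,366.3),("l2.pkl",167.3,375.)):
    i,o=pickle.load(open(f,"rb"));y=np.radians(2.4);ex=np.array([np.cos(y),np.sin(y),0]);ez=np.array([0,0,1.])
    def P(p,x,z):return np.array(o["ee_pos"])+ex*p[0]-ez*o["ee_pos"][2]+ez*p[1]+x*(ex*np.cos(p[2])+ez*np.sin(p[2]))+z*(-ex*np.sin(p[2])+ez*np.cos(p[2]))
    s=least_squares(lambda p:[proj(i,P(p,-42,29))[1]-a,proj(i,P(p,28,29))[1]-b,min(P(p,-35,-29)[2],P(p,35,-29)[2])],[-5,30,.1]);p=s.x
    print(f,"centre ahead of TCP",p[0].round(1),"height",p[1].round(1),"pitch",np.degrees(p[2]).round(1))
E
```

```text
l2.pkl pitch 9.73 lid rel TCP (ahead,up) [-13.9  43. ] mid [556.3 -34.   33.7] rms [ 0. -0. -0.] lid [551.4 -34.2  62.3]
l2.pkl pitch 5.74 lid rel TCP (ahead,up) [-14.2  44.9] mid [554.  -34.1  35.4] rms [-0. -0. -0.] lid [551.1 -34.2  64.2]
l2.pkl pitch 9.09 lid rel TCP (ahead,up) [-13.9  42.7] mid [556.  -34.   33.3] rms [0. 0. 0.] lid [551.4 -34.2  62. ]
l1.pkl centre ahead of TCP -10.0 height 33.7 pitch 8.1
l2.pkl centre ahead of TCP -9.5 height 34.0 pitch 8.8
```

The box pivoted little further and slid up in the grip instead. A better lever is the rack's tall +x edge: I'll push the lid's leaning −x edge against it, which turns the box level without pressing down.

Request:
arm_command(
  series=[
    {"linear":[0,0,-0.015],"turn":0},
    {"linear":[0,0,-0.04],"turn":0},
    {"linear":[0,0,-0.045],"turn":0},
    {"linear":[0,0,-0.045],"turn":0},
    {"linear":[0,0,-0.02],"turn":0},
    {"linear":[-0.002,0.045,0],"turn":0},
    {"linear":[-0.002,0.045,0],"turn":0},
    {"linear":[-0.002,0.045,0],"turn":0},
    {"linear":[-0.001,0.034,0],"turn":0},
    {"linear":[-0.03,0,0],"turn":0},
  ],
)

```text
t: 9.35
ee_pos: [593.5, 140.9, 182.7]
orientation: [0.075, -3.138, -0.001]
ft_force: [0.2, -0.5, -3.2]
width: 59.9
grasp_force: 30.0
```

Request:
arm_command(
  series=[
    {"linear":[-0.04,-0.002,0],"turn":0},
    {"linear":[-0.033,-0.002,0],"turn":0},
    {"linear":[0,0,0.02],"turn":0},
    {"linear":[0,0,0.04],"turn":0},
    {"linear":[0,0,0.04],"turn":0},
    {"linear":[0,0,0.025],"turn":0},
    {"linear":[0,0,0.01],"turn":0},
    {"linear":[0,0,0.005],"turn":0},
    {"linear":[0,0,0],"turn":0},
  ],
)

```text
t: 10.25
ee_pos: [670.1, 136.2, 43.2]
orientation: [-0.068, 3.14, 0.0]
ft_force: [-0.8, 0.8, -3.7]
width: 59.9
grasp_force: 30.0
```

Request:
arm_command(
  series=[
    {"linear":[0.004,0,0],"turn":0},
    {"linear":[0.003,0,0],"turn":0},
    {"linear":[0.003,0,0],"turn":0},
  ],
)

```text
t: 10.55
ee_pos: [659.8, 135.7, 43.9]
orientation: [-0.068, 3.139, 0.0]
ft_force: [-0.6, 0.3, -3.8]
width: 60.0
grasp_force: 30.0
```

Request:
arm_command(
  series=[
    {"linear":[0.003,0,0],"turn":0},
    {"linear":[0.002,0,0],"turn":0},
  ],
)

```text
t: 10.75
ee_pos: [654.3, 135.5, 43.1]
orientation: [-0.068, 3.141, 0.0]
ft_force: [0.7, -1.0, -3.1]
width: 59.9
grasp_force: 30.0
```

Request:
arm_command(
  series=[
    {"linear":[0.002,0,0],"turn":0},
    {"linear":[0.002,0,0],"turn":0},
  ],
)

```text
t: 10.95
ee_pos: [650.6, 135.2, 42.7]
orientation: [-0.068, 3.141, 0.0]
ft_force: [3.8, -0.3, -3.8]
width: 59.9
grasp_force: 30.0
```

Contact is starting at x ≈ 651, so I'll go on about 5 mm.

Request:
arm_command(
  series=[
    {"linear":[0.002,0,0],"turn":0},
    {"linear":[0.002,0,0],"turn":0},
    {"linear":[0.001,0,0],"turn":0},
    {"linear":[0,0,0],"turn":0},
  ],
)

```text
t: 11.35
ee_pos: [650.5, 135.4, 44.1]
orientation: [-0.067, 3.13, 0.002]
ft_force: [12.7, -1.0, -7.4]
width: 59.9
grasp_force: 30.0
```

```bash
python3 lid.py l3.pkl | grep -v "^[2]"
```

```text
11.4 [650.5 135.3  44.1] [13.1 -0.5 -7.6]
175 [(172, 159, 129), (429, 129, 168), (436, 167, 134)]
190 [(173, 160, 133), (220, 132, 115), (229, 115, 96), (234, 98, 116), (395, 122, 103), (399, 108, 122), (426, 134, 166), (427, 133, 166), (434, 166, 132), (447, 132, 163), (453, 161, 146), (454, 163, 146), (464, 145, 216)]
c 270 [(155, 91, 73), (156, 90, 72), (170, 72, 119), (229, 117, 105), (233, 103, 115), (306, 111, 51), (342, 57, 107), (384, 127, 66), (395, 65, 33)]
c 300 [(156, 90, 73), (157, 89, 72), (170, 73, 121), (306, 111, 50), (342, 57, 107), (367, 106, 130), (375, 130, 161), (384, 160, 65), (395, 66, 34)]
c 315 [(156, 93, 77), (170, 77, 121), (306, 111, 52), (342, 58, 107), (375, 116, 45), (383, 45, 67), (384, 45, 67), (395, 66, 33)]
c 330 [(156, 94, 77), (170, 78, 123), (306, 111, 52), (342, 58, 107), (375, 106, 50), (376, 106, 50), (384, 50, 65), (395, 65, 34)]
c 360 [(157, 94, 77), (170, 78, 123), (229, 120, 109), (233, 106, 119), (306, 110, 51), (342, 57, 107), (343, 57, 107), (376, 106, 134), (377, 106, 132), (384, 134, 65), (395, 65, 33)]
```

Request:
arm_command(
  series=[
    {"linear":[0.002,0,0],"turn":0},
    {"linear":[0.002,0,0],"turn":0},
    {"linear":[0.002,0,0],"turn":0},
    {"linear":[0,0,0],"turn":0},
  ],
)

```text
t: 11.8
ee_pos: [650.4, 135.5, 46.1]
orientation: [-0.066, 3.118, 0.004]
ft_force: [27.1, -1.4, -9.6]
width: 60.0
grasp_force: 30.0
```

```bash
python3 lid.py l4.pkl | grep  "^c"; python3 - <<'E'
from pitch import *
i,o=pickle.load(open("l4.pkl","rb"));print(o["ee_pos"],R.from_rotvec(o["orientation"]).as_matrix()[:,2])
E
```

```text
c 270 [(156, 91, 73), (157, 90, 72), (170, 73, 119), (229, 116, 106), (306, 110, 50), (342, 58, 108), (377, 106, 135), (384, 137, 64), (395, 65, 33)]
c 300 [(158, 90, 72), (170, 73, 121), (306, 111, 51), (342, 57, 108), (343, 58, 107), (364, 106, 136), (375, 113, 159), (384, 158, 66), (395, 66, 35)]
c 315 [(158, 93, 77), (170, 78, 122), (306, 111, 51), (342, 58, 108), (364, 107, 135), (375, 113, 47), (376, 107, 47), (383, 47, 66), (384, 47, 66), (395, 67, 32)]
c 330 [(158, 94, 77), (170, 78, 123), (306, 112, 51), (342, 57, 107), (364, 107, 138), (365, 107, 136), (375, 121, 50), (383, 50, 66), (384, 49, 66), (395, 66, 34)]
c 360 [(158, 94, 77), (159, 94, 77), (170, 78, 122), (229, 120, 106), (306, 112, 51), (342, 57, 108), (384, 122, 66), (395, 65, 32)]
[650.44014753 135.48205289  46.11834136] [ 0.02271423  0.00316499 -0.99973699]
```

Request:
arm_command(
  series=[
    {"linear":[-0.01,0,0],"turn":0},
    {"linear":[-0.009,0,0],"turn":0},
    {"linear":[0,0,0.006],"turn":0},
    {"linear":[0,0,0.006],"turn":0},
    {"linear":[0.004,0,0],"turn":0},
    {"linear":[0.004,0,0],"turn":0},
    {"linear":[0.004,0,0],"turn":0},
  ],
)

```text
t: 12.55
ee_pos: [645.7, 135.1, 30.5]
orientation: [0.068, -3.14, 0.0]
ft_force: [-0.0, -0.2, -3.4]
width: 59.7
grasp_force: 30.0
```

Request:
arm_command(
  series=[
    {"linear":[0.003,0,0],"turn":0},
    {"linear":[0.003,0,0],"turn":0},
    {"linear":[0.003,0,0],"turn":0},
    {"linear":[0,0,0],"turn":0},
  ],
)

```text
t: 12.95
ee_pos: [641.1, 134.9, 31.4]
orientation: [-0.068, 3.133, 0.001]
ft_force: [11.2, 0.2, -12.4]
width: 59.7
grasp_force: 30.0
```

```bash
python3 lid.py l5.pkl | grep  "^c"
```

```text
c 270 [(195, 91, 74), (206, 73, 116), (229, 115, 105), (306, 111, 50), (342, 57, 108), (343, 57, 108), (384, 114, 66), (395, 66, 33)]
c 300 [(195, 91, 73), (206, 72, 118), (207, 73, 119), (306, 111, 51), (342, 57, 108), (362, 107, 119), (363, 107, 117), (368, 119, 107), (375, 107, 158), (384, 156, 67), (395, 66, 34)]
c 315 [(196, 94, 77), (197, 93, 77), (207, 76, 119), (306, 110, 50), (342, 58, 107), (343, 58, 107), (375, 106, 129), (384, 129, 66), (395, 67, 33)]
c 330 [(196, 94, 77), (197, 94, 77), (207, 76, 120), (306, 112, 51), (342, 57, 106), (376, 106, 41), (383, 43, 65), (384, 41, 66), (395, 65, 33)]
c 360 [(197, 95, 78), (208, 79, 121), (229, 120, 108), (306, 111, 51), (342, 57, 107), (384, 132, 66), (395, 66, 33)]
```

The 27 N push didn't turn it, and the view shows the lid edge is now tucked under the rack's overhang, so I'll stop this approach. The new plan is to set the low end in the cradle with the notch over the pin, then ease the grip so the box settles level while still guided. First I'll back out, and on the way measure the stand from the wrist.

Request:
arm_command(
  series=[
    {"linear":[-0.015,0,0],"turn":0},
    {"linear":[-0.02,0,0],"turn":0},
    {"linear":[0,0,-0.03],"turn":0},
    {"linear":[0,0,-0.045],"turn":0},
    {"linear":[0,0,-0.045],"turn":0},
    {"linear":[0,0,-0.035],"turn":0},
    {"linear":[0.045,0,0],"turn":0},
    {"linear":[0.05,0,0],"turn":0},
    {"linear":[0.05,0,0],"turn":0},
  ],
)

```text
t: 13.9
ee_pos: [525.9, 129.7, 186.1]
orientation: [-0.067, 3.14, 0.0]
ft_force: [0.0, 1.4, -3.7]
width: 59.9
grasp_force: 30.0
```

Request:
arm_command(
  series=[
    {"linear":[0.006,-0.04,0],"turn":0},
    {"linear":[0.004,-0.045,0],"turn":0},
    {"linear":[0.004,-0.045,0],"turn":0},
    {"linear":[0,-0.045,0],"turn":0},
    {"linear":[0,-0.02,0],"turn":0},
    {"linear":[0,0,0],"turn":0},
    {"linear":[0,0,0],"turn":0},
  ],
)

```text
t: 14.6
ee_pos: [521.9, -65.6, 185.8]
orientation: [-0.066, 3.141, 0.0]
ft_force: [-0.2, 0.2, -3.4]
width: 60.1
grasp_force: 30.0
```

```bash
cat > stand.py <<'E'
from workcell import ctrl
from h import *
import pickle,sys
i=ctrl.get_image("wrist");o=ctrl.get_obs();pickle.dump((i,o),open("s1.pkl","wb"))
print(o["t"],np.round(o["ee_pos"],1),np.round(o["ft_force"],1),"cam",-cam(i)[1].T@cam(i)[2])
for n in("stand","rack"):pass
P=proj(i,[545,-197,12]);print("stand px",P)
u,v=P.astype(int);f=i["frame"]
f=cv2.convertScaleAbs(f,alpha=1.1);x0=max(0,u-110);y0=max(0,v-100);print("origin",x0,y0)
cv2.imwrite("pics/s1.png",cv2.resize(f[y0:y0+200,x0:x0+250],(750,600),interpolation=2))
E
python3 stand.py
```

```text
14.65 [521.9 -64.9 185.8] [ 0.4 -0.5 -3.4] cam [450.55428096 -66.77337714 329.67926608]
stand px [177.2012594  210.58942682]
origin 67 110
```

View pics/s1.png

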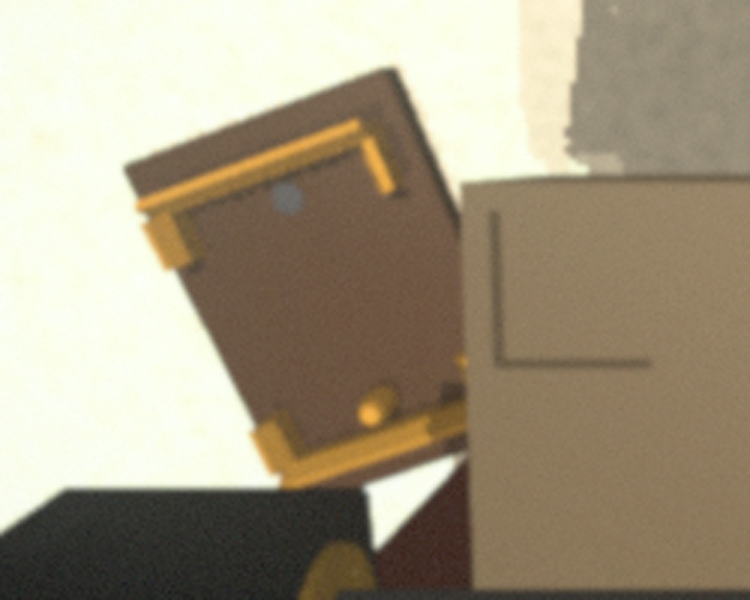

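The stand is clear: empty disc at crop (288,199), pin tip at (371,413), and stand corners at (125,168), (392,68) and the left edge near (275,478). All 10 views are used, so I rely on numbers from here.

```bash
python3 - <<'E'
from pitch import *
i,o=pickle.load(open("s1.pkl","rb"))
c=lambda x,y:np.array([x/3+67,y/3+110])
b=ray(i,c(288,199),12);a=ray(i,c(371,413),26);k1=ray(i,c(125,168),12);k2=ray(i,c(392,68),12)
v=a-b;print("disc",b.round(1),"pin",a.round(1),"mid",((a+b)/2).round(1),"len",np.hypot(*v[:2]).round(1),"yaw",np.degrees(np.arctan2(v[1],v[0])).round(2))
w=k2-k1;print("corner edge len",np.hypot(*w[:2]).round(1),"yaw",np.degrees(np.arctan2(-w[0],w[1])).round(2));m=(k1+k2)/2
for y in(21,22):
    e=np.array([np.cos(np.radians(y)),np.sin(np.radians(y)),0]);print(y,"mid from edge",(m+63*e).round(1),"from disc",(b+36*e).round(1),"pin",(a-36*e).round(1))
E
python3 lid.py l6.pkl | grep -E "^(c|[12])"
```

```text
disc [ 511.7 -208.3   12. ] pin [ 577.4 -180.7   26. ] mid [ 544.5 -194.5   19. ] len 71.4 yaw 22.81
corner edge len 91.9 yaw 21.9
21 mid from edge [ 545.6 -193.6   12. ] from disc [ 545.3 -195.4   12. ] pin [ 543.8 -193.6   26. ]
22 mid from edge [ 545.2 -192.5   12. ] from disc [ 545.  -194.9   12. ] pin [ 544.1 -194.2   26. ]
14.7 [522.  -64.6 185.7] [ 0.5 -0.  -3.8]
175 [(197, 98, 78), (217, 73, 146), (409, 124, 166), (453, 162, 131), (460, 132, 79)]
190 [(221, 85, 117), (234, 101, 118), (399, 109, 123), (409, 123, 162), (453, 164, 131), (461, 131, 80), (467, 79, 111)]
210 [(221, 84, 114), (234, 104, 116), (394, 122, 100), (395, 122, 110), (399, 102, 122), (408, 123, 229), (446, 229, 154), (458, 131, 70), (469, 77, 181)]
230 [(140, 228, 82), (219, 82, 115), (231, 112, 90), (283, 96, 116), (284, 96, 117), (345, 119, 99), (398, 94, 121), (407, 121, 229), (443, 229, 161), (449, 167, 129), (455, 134, 65), (456, 132, 65), (471, 78, 181)]
c 270 [(160, 129, 159), (161, 129, 158), (167, 157, 111), (168, 159, 117), (229, 116, 105), (306, 109, 50), (342, 58, 108), (384, 129, 67), (395, 67, 33)]
c 300 [(167, 128, 111), (306, 110, 51), (342, 58, 107), (366, 106, 135), (367, 106, 130), (375, 130, 224), (384, 223, 67), (395, 66, 37)]
c 315 [(167, 130, 111), (306, 110, 51), (342, 58, 108), (343, 58, 108), (367, 107, 131), (375, 131, 224), (384, 224, 67), (395, 66, 35)]
c 330 [(167, 128, 113), (306, 111, 51), (342, 57, 108), (376, 107, 206), (384, 206, 68), (395, 67, 34)]
c 360 [(111, 90, 128), (167, 136, 114), (229, 120, 110), (306, 111, 50), (342, 57, 107), (343, 57, 107), (358, 107, 112), (361, 110, 106), (362, 114, 106), (384, 108, 66), (395, 67, 33)]
```

```bash
cat > fit.py <<'E'
from h import *
import pickle
from scipy.optimize import least_squares
def fit(f,rows,widths,yaw,h):
    i,o=pickle.load(open(f,"rb"));e=np.array(o["ee_pos"],float)
    ex=np.array([np.cos(yaw),np.sin(yaw),0]);ey=np.array([-ex[1],ex[0],0]);ez=np.array([0,0,1.])
    def P(p,x,y):return e+ex*p[0]+ey*p[3]+ez*p[1]+x*(ex*np.cos(p[2])+ez*np.sin(p[2]))+y*ey
    def res(p):
        r=[proj(i,P(p,x,0))[1]-v for x,v in rows]
        for x,y,c0,c1 in widths: r+=[proj(i,P(p,x,-y))[0]-c0,proj(i,P(p,x,y))[0]-c1]
        return r
    s=least_squares(res,[0,40,.1,0]);p=s.x;c,sn=np.cos(p[2]),np.sin(p[2])
    m=np.array([p[0]+h*sn,p[1]-h*c]) # mid rel TCP (ahead, up)
    print(f,"pitch",np.degrees(p[2]).round(1),"mid rel TCP",m.round(1),"y",p[3].round(1),"TCP in box",np.round([-m[0]*c-m[1]*sn,m[0]*sn-m[1]*c],1),"low foot rel TCP",np.round(m[1]-35*abs(sn)-h*c,1),"res",s.fun.round(1))
E
python3 - <<'E'
from fit import *
y=np.radians(2.4)
fit("l6.pkl",[(-42,167.2),(-22,229.5),(28,375.3)],[(-35,30,221,409),(-35,27,234,399),(-28.5,27,234,398.5)],y,29)
fit("l6.pkl",[(-42,167.2),(-22,229.5)],[(-35,30,221,409),(-35,27,234,399),(-28.5,27,234,398.5)],y,29)
E
```

```text
l6.pkl pitch 10.2 mid rel TCP [-8.9 14.4] y 1.8 TCP in box [  6.3 -15.7] low foot rel TCP -20.4 res [ 0.4 -0.3 -0.1  2.2 -0.4 -1.5  0.3 -1.1  0.4]
l6.pkl pitch 6.5 mid rel TCP [-10.4  12. ] y 1.8 TCP in box [  9.  -13.1] low foot rel TCP -20.8 res [ 0.6 -0.6  2.1 -0.3 -1.6  0.4 -0.9  0.2]
```

Request:
arm_command(
  series=[
    {"linear":[-0.0072,-0.0407,0],"turn":0},
    {"linear":[-0.0075,-0.045,0],"turn":0},
    {"linear":[-0.0075,-0.045,0],"turn":0},
    {"linear":[0,0,0.01],"turn":-0.114},
    {"linear":[0,0,0.03],"turn":-0.114},
    {"linear":[0,0,0.04],"turn":-0.114},
    {"linear":[0,0,0.035],"turn":0},
    {"linear":[0,0,0.02],"turn":0},
    {"linear":[0,0,0],"turn":0},
    {"linear":[0,0,0],"turn":0},
  ],
)

```text
t: 15.7
ee_pos: [550.4, -194.2, 50.9]
orientation: [0.603, -3.083, -0.0]
ft_force: [0.2, -0.1, -2.8]
width: 59.7
grasp_force: 30.0
```

```bash
python3 - <<'E'
from workcell import ctrl
from h import *
o=ctrl.get_obs();Rm=R.from_rotvec(o["orientation"]).as_matrix();print(o["t"],np.round(o["ee_pos"],1),"yaw",np.degrees(np.arctan2(-Rm[1,0],-Rm[0,0])),o["qpos"][5])
d=np.array([549.6,-194.4])-o["ee_pos"][:2];print("tool shift mm",d@Rm[:2,0],d@Rm[:2,1])
E
```

```text
15.7 [ 550.4 -194.2   50.9] yaw 22.15275673938003 -2.317027745090619
tool shift mm 0.8514968747081635 0.10948297817074087
```

Request:
arm_command(
  series=[
    {"linear":[0.0008,0,0.006],"turn":0},
    {"linear":[0,0,0.005],"turn":0},
    {"linear":[0,0,0.004],"turn":0},
    {"linear":[0,0,0.001],"turn":0},
    {"linear":[0,0,0],"turn":0},
  ],
)

```text
t: 16.2
ee_pos: [549.2, -195.5, 34.7]
orientation: [0.601, -3.084, -0.0]
ft_force: [0.4, -0.1, -2.8]
width: 60.3
grasp_force: 30.0
```

Request:
arm_command(
  series=[
    {"linear":[0,0,0.001],"turn":0},
    {"linear":[0,0,0.001],"turn":0},
    {"linear":[0,0,0],"turn":0},
  ],
)

```text
t: 16.5
ee_pos: [549.2, -195.4, 32.6]
orientation: [0.601, -3.083, -0.0]
ft_force: [0.3, 0.1, -2.1]
width: 59.6
grasp_force: 30.0
```

Request:
arm_command(
  series=[
    {"linear":[0,0,0.0007],"turn":0},
    {"linear":[0,0,0],"turn":0},
  ],
)

```text
t: 16.7
ee_pos: [549.2, -195.4, 31.9]
orientation: [0.601, -3.083, -0.0]
ft_force: [-0.7, 1.1, -3.0]
width: 60.0
grasp_force: 30.0
```

Request:
arm_command(
  series=[
    {"linear":[0,0,0],"turn":0},
  ],
  jaw=0.34,
)

```text
t: 16.8
ee_pos: [549.3, -195.4, 32.0]
orientation: [0.601, -3.083, -0.0]
ft_force: [-0.0, 0.7, -3.8]
width: 59.9
grasp_force: 30.0
```

Request:
arm_command(
  series=[
    {"linear":[0,0,0.0006],"turn":0},
    {"linear":[0,0,0],"turn":0},
  ],
)

```text
t: 17.0
ee_pos: [549.3, -195.4, 31.6]
orientation: [-0.601, 3.083, -0.0]
ft_force: [-0.6, 1.0, -0.4]
width: 59.4
grasp_force: 30.0
```

Request:
arm_command(
  series=[
    {"linear":[0,0,0.0005],"turn":0},
    {"linear":[0,0,0],"turn":0},
  ],
)

```text
t: 17.2
ee_pos: [549.4, -195.4, 31.5]
orientation: [-0.601, 3.083, -0.0]
ft_force: [-2.0, 0.6, 5.5]
width: 59.9
grasp_force: 30.0
```

Contact, with the low end supported. Now I'll ease the grip gradually.

Request:
arm_command(
  series=[
    {"linear":[0,0,0],"turn":0},
  ],
  jaw=0.36,
)

```text
t: 17.3
ee_pos: [549.4, -195.4, 31.5]
orientation: [-0.601, 3.083, -0.0]
ft_force: [-0.9, 0.6, 5.9]
width: 59.8
grasp_force: 30.0
```

Request:
arm_command(
  series=[
    {"linear":[0,0,0],"turn":0},
  ],
  jaw=0.364,
)

```text
t: 17.4
ee_pos: [549.4, -195.4, 31.5]
orientation: [-0.601, 3.083, -0.0]
ft_force: [-0.3, 1.1, 4.8]
width: 60.3
grasp_force: 30.0
```

```bash
python3 lid.py l7.pkl | grep -E "^(c|[12])"
```

```text
17.45 [ 549.4 -195.5   31.5] [-1.5  0.6  3.9]
175 [(364, 211, 128), (411, 116, 124), (412, 113, 125), (425, 126, 191), (426, 127, 196)]
190 [(220, 214, 193), (230, 192, 160), (234, 145, 195), (347, 210, 143), (354, 139, 118), (355, 143, 118), (395, 115, 96), (399, 105, 116), (400, 95, 116), (441, 126, 189)]
210 [(222, 212, 190), (234, 161, 193), (284, 196, 200), (336, 202, 117), (395, 114, 103), (399, 96, 115), (462, 124, 195)]
230 [(222, 205, 188), (231, 188, 120), (269, 134, 113), (276, 109, 96), (284, 96, 132), (285, 97, 137), (293, 137, 197), (307, 198, 174), (315, 174, 115), (346, 116, 95), (398, 88, 113)]
c 270 [(123, 204, 81), (154, 83, 143), (160, 143, 92), (161, 145, 94), (170, 96, 202), (228, 194, 101), (306, 104, 48), (342, 53, 101), (384, 100, 61), (395, 61, 29)]
c 300 [(123, 215, 81), (154, 85, 143), (160, 143, 90), (170, 94, 207), (239, 196, 113), (240, 195, 112), (306, 106, 49), (342, 54, 101), (343, 55, 102), (369, 101, 129), (370, 101, 131), (376, 128, 147), (384, 147, 62), (395, 61, 31)]
c 315 [(123, 213, 82), (154, 85, 144), (160, 144, 89), (161, 146, 91), (170, 93, 209), (230, 180, 115), (306, 104, 49), (342, 54, 101), (343, 54, 101), (375, 101, 147), (384, 149, 62), (395, 61, 29)]
c 330 [(123, 210, 81), (154, 85, 144), (160, 144, 91), (170, 95, 211), (212, 205, 118), (306, 105, 48), (342, 54, 102), (375, 100, 149), (384, 148, 62), (395, 62, 33)]
c 360 [(123, 213, 83), (154, 86, 139), (161, 142, 77), (170, 78, 212), (180, 210, 118), (229, 115, 103), (306, 106, 49), (342, 54, 102), (384, 100, 61), (395, 60, 28)]
```

Request:
arm_command(
  series=[
    {"linear":[0,0,0],"turn":0},
  ],
  jaw=0.37,
)

```text
t: 17.55
ee_pos: [549.4, -195.5, 31.4]
orientation: [-0.601, 3.083, -0.0]
ft_force: [-2.1, 0.2, 5.9]
width: 60.2
grasp_force: 2.8
```

Request:
arm_command(
  series=[
    {"linear":[0,0,0],"turn":0},
  ],
  jaw=0.38,
)

```text
t: 17.65
ee_pos: [549.5, -195.6, 31.4]
orientation: [-0.602, 3.083, -0.001]
ft_force: [-1.9, 0.1, 4.5]
width: 60.5
grasp_force: 2.6
```

```bash
python3 lid.py l8.pkl | grep -E "^(c 3[03])"
```

```text
c 300 [(123, 221, 84), (153, 85, 149), (160, 148, 92), (171, 93, 105), (188, 105, 108), (196, 108, 191), (239, 187, 112), (306, 108, 51), (342, 56, 104), (357, 112, 103), (375, 103, 133), (376, 103, 138), (384, 138, 64), (395, 63, 34)]
c 330 [(123, 217, 85), (153, 86, 150), (160, 149, 93), (171, 87, 104), (196, 106, 192), (212, 191, 115), (306, 107, 51), (342, 56, 104), (376, 103, 139), (384, 139, 65), (395, 65, 32)]
```

```bash
python3 - <<'E'
from h import *;import pickle
i,o=pickle.load(open("l8.pkl","rb"));e=np.array([np.cos(.386),np.sin(.386),0]);y=np.array([-e[1],e[0],0]);M=np.array([545,-196.3,12])
for lab,pit in(("flat",0),("9deg",9)):
    p=np.radians(pit);m=M+np.array([0,0,29]) if pit==0 else M-4*e+[0,0,34.1]
    f=lambda x,z,yy=0:m+x*(e*np.cos(p)+[0,0,np.sin(p)])+z*(-e*np.sin(p)+[0,0,np.cos(p)])+yy*y
    print(lab,[(x,z,proj(i,f(x,z)).round(0).tolist()) for x,z in((-42,29),(-39,29),(-22,29),(22,29),(28,29),(-42,-20),(28,-20))],"w",proj(i,f(-42,29,-30))[0].round(),proj(i,f(-42,29,30))[0].round())
g=cv2.cvtColor(i["frame"],cv2.COLOR_BGR2GRAY)
print("col 345",g[150:300:4,345].tolist());print("col 300",g[150:300:4,300].tolist())
E
python3 lid.py l9.pkl
```

```text
flat [(-42, 29, [312.0, 195.0]), (-39, 29, [312.0, 204.0]), (-22, 29, [312.0, 253.0]), (22, 29, [312.0, 364.0]), (28, 29, [312.0, 378.0]), (-42, -20, [313.0, 171.0]), (28, -20, [313.0, 307.0])] w 218.0 406.0
9deg [(-42, 29, [312.0, 169.0]), (-39, 29, [312.0, 179.0]), (-22, 29, [312.0, 231.0]), (22, 29, [312.0, 360.0]), (28, 29, [312.0, 376.0]), (-42, -20, [313.0, 170.0]), (28, -20, [313.0, 315.0])] w 217.0 406.0
col 345 [88, 132, 148, 93, 97, 74, 102, 103, 101, 104, 108, 104, 129, 112, 114, 112, 114, 110, 113, 112, 112, 111, 109, 110, 113, 103, 99, 109, 108, 110, 111, 109, 108, 107, 107, 107, 104, 109]
col 300 [83, 131, 149, 92, 102, 90, 102, 103, 105, 104, 117, 106, 187, 191, 190, 190, 189, 190, 188, 187, 188, 189, 172, 110, 110, 112, 110, 109, 109, 109, 111, 110, 104, 110, 107, 109, 108, 108]
17.75 [ 549.5 -195.6   31.3] [-1.4 -0.4  4.9]
175 [(224, 216, 93), (411, 64, 128), (426, 132, 198), (427, 134, 204)]
190 [(224, 221, 98), (225, 220, 104), (260, 120, 112), (308, 120, 111), (345, 120, 101), (409, 67, 125), (442, 131, 196)]
210 [(231, 211, 150), (282, 189, 186), (285, 185, 189),
[... 759 characters left out ...]
, (384, 138, 65), (395, 65, 35)]
c 315 [(123, 219, 84), (153, 85, 150), (160, 148, 90), (171, 89, 104), (188, 104, 111), (196, 111, 191), (230, 175, 112), (231, 169, 111), (306, 107, 51), (342, 56, 104), (376, 103, 141), (384, 141, 65), (395, 64, 32)]
c 330 [(123, 217, 85), (153, 86, 150), (160, 149, 93), (171, 87, 103), (188, 103, 110), (189, 103, 106), (196, 110, 192), (212, 190, 116), (306, 107, 51), (342, 57, 104), (376, 104, 138), (384, 138, 64), (395, 64, 34)]
c 360 [(123, 218, 86), (154, 89, 146), (160, 147, 79), (161, 149, 77), (171, 70, 85), (197, 85, 113), (249, 110, 85), (250, 110, 90), (255, 87, 109), (306, 106, 49), (343, 57, 105), (367, 104, 129), (384, 128, 64), (395, 64, 30)]
```

The numbers match a flat, fully seated box: lid edge row 196 (predicted 195), recess edge 252 (253), notch edge 376 (378). I'll let go and rise.

Request:
arm_command(
  series=[
    {"linear":[0,0,-0.001],"turn":0},
    {"linear":[0,0,0],"turn":0},
    {"linear":[0,0,0],"turn":0},
    {"linear":[0,0,0],"turn":0},
    {"linear":[0,0,-0.01],"turn":0},
    {"linear":[0,0,-0.03],"turn":0},
    {"linear":[0,0,-0.04],"turn":0},
    {"linear":[0,0,-0.04],"turn":0},
    {"linear":[0,0,-0.04],"turn":0},
  ],
  jaw=1,
)

```text
t: 18.65
ee_pos: [549.0, -195.3, 194.0]
orientation: [-0.601, 3.083, -0.0]
ft_force: [2.1, -0.7, 0.2]
width: 88.1
grasp_force: 0.0
```

Request:
arm_command(
  series=[
    {"linear":[0.03,0,0],"turn":0},
    {"linear":[0.03,0,0],"turn":0},
    {"linear":[0,0,0],"turn":0},
    {"linear":[0,0,0],"turn":0},
  ],
)

```text
t: 19.05
ee_pos: [493.7, -218.2, 192.7]
orientation: [-0.599, 3.083, -0.001]
ft_force: [0.2, 0.8, 1.2]
width: 87.4
grasp_force: 0.0
```

```bash
cat > seat.py <<'E'
from workcell import ctrl
from h import *;import pickle,sys
i=ctrl.get_image("wrist");o=ctrl.get_obs();pickle.dump((i,o),open(sys.argv[1],"wb"))
print(o["t"],np.round(o["ee_pos"],1),np.round(o["ft_force"],1))
e=np.array([np.cos(.386),np.sin(.386),0]);y=np.array([-e[1],e[0],0]);M=np.array([545,-196.3,12])
P=lambda x,yy:proj(i,M+x*e+yy*y+[0,0,58])
g=cv2.GaussianBlur(cv2.cvtColor(i["frame"],cv2.COLOR_BGR2GRAY),(3,3),0).astype(float)
cs=[P(x,yy) for x in(-42,42) for yy in(-30,30)];print("lid corners pred",np.round(cs,1).tolist())
def scan(a,b):
    n=200;q=np.array([a+(b-a)*k/n for k in range(n+1)]).astype(np.float32)
    v=cv2.remap(g.astype(np.float32),q[:,0].reshape(-1,1),q[:,1].reshape(-1,1),cv2.INTER_LINEAR).ravel();d=np.gradient(v)
    return v,[(k/n,round(float(d[k]),1)) for k in range(3,n-3) if abs(d[k])>2 and abs(d[k])==abs(d[k-3:k+4]).max()]
for yy in(-20,-15,15,20):
    v,r=scan(P(-60,yy),P(60,yy));print("along x at y",yy,[(round(-60+120*k,1),d) for k,d in r])
for x in(-33,-28,0,33):
    v,r=scan(P(x,-50),P(x,50));print("along y at x",x,[(round(-50+100*k,1),d) for k,d in r])
E
python3 seat.py seat1.pkl
```

```text
19.1 [ 494.3 -218.1  192.5] [ 1.  -0.9  0.6]
lid corners pred [[277.3, 222.2], [349.9, 222.0], [280.2, 312.2], [347.6, 312.1]]
along x at y -20 [(-58.2, -12.0), (-39.6, 9.8), (-21.6, -7.5), (-18.0, 7.6), (37.8, -13.4)]
along x at y -15 [(-58.2, -3.8), (-39.6, 9.8), (-21.0, -7.5), (-18.0, 7.5), (37.8, -13.8)]
along x at y 15 [(-58.2, -3.8), (-39.6, 9.6), (-21.6, -6.9), (-18.6, 7.3), (37.8, -12.7)]
along x at y 20 [(-58.2, -3.7), (-39.6, 10.2), (-21.6, -7.0), (-18.6, 7.2), (37.8, -13.2)]
along y at x -33 [(-36.0, -14.9), (-29.5, 11.2), (-24.5, 3.6), (26.5, -2.6), (31.0, -12.7), (39.0, 14.6)]
along y at x -28 [(-36.0, -14.5), (-29.5, 11.3), (-24.5, 4.7), (26.5, -2.4), (31.0, -12.8), (39.0, 14.3), (39.5, 14.3)]
along y at x 0 [(-36.0, -15.4), (-29.5, 11.8), (31.5, -12.2), (39.0, 15.1)]
along y at x 33 [(-27.5, -4.5), (-24.0, 3.7), (-5.5, 4.8), (7.5, -4.3), (26.0, -2.0), (30.5, 14.2)]
```

The lid is square in the cradle: width 60.5 mm, centred, yaw 22.15°. Now the plain box.

Request:
arm_command(
  series=[
    {"linear":[0,0,0],"turn":0.115},
    {"linear":[0,0,0],"turn":0.115},
    {"linear":[0,0,0],"turn":0.115},
  ],
)

```text
t: 19.4
ee_pos: [494.7, -217.7, 191.8]
orientation: [-0.057, 3.141, -0.0]
ft_force: [0.8, 0.0, 0.1]
width: 88.1
grasp_force: 0.0
```

Request:
arm_command(
  series=[
    {"linear":[0,0.0466,0],"turn":0},
    {"linear":[0,0.0466,0],"turn":0},
    {"linear":[0,0.0466,0],"turn":0},
    {"linear":[0,0.0466,0],"turn":0},
    {"linear":[0,0.0466,0],"turn":0},
    {"linear":[0,0.0466,0],"turn":0},
    {"linear":[0,0.0466,0],"turn":0},
    {"linear":[0,0.0466,0],"turn":0},
    {"linear":[0,0.0466,0],"turn":0},
    {"linear":[0,0.0466,0],"turn":0},
  ],
)

```text
t: 20.4
ee_pos: [475.0, 250.8, 191.9]
orientation: [-0.065, 3.14, 0.0]
ft_force: [1.3, -0.2, -0.2]
width: 87.7
grasp_force: 0.0
```

Request:
arm_command(
  series=[
    {"linear":[0,0,0],"turn":0},
    {"linear":[0,0,0],"turn":0},
  ],
)

```text
t: 20.6
ee_pos: [474.8, 249.3, 191.6]
orientation: [0.068, -3.141, 0.0]
ft_force: [0.3, 0.4, 0.9]
width: 87.6
grasp_force: 0.0
```

```bash
cat > plain.py <<'E'
from workcell import ctrl
from h import *;import pickle,sys
i=ctrl.get_image("wrist");o=ctrl.get_obs();pickle.dump((i,o),open("p1.pkl","wb"))
Rm=R.from_rotvec(o["orientation"]).as_matrix()
print(o["t"],np.round(o["ee_pos"],1),np.degrees(np.arctan2(-Rm[1,0],-Rm[0,0])))
m=np.array([517.5,248.5,73.]);yw=np.radians(2.4);ex=np.array([np.cos(yw)*.866,np.sin(yw)*.866,.5]);ey=np.array([-np.sin(yw),np.cos(yw),0]);n=np.cross(ex,ey)
P=lambda x,y:proj(i,m+24*n+x*ex+y*ey)
print(np.round([P(x,y) for x in(-42,42) for y in(-30,30)],0).tolist())
g=cv2.GaussianBlur(cv2.cvtColor(i["frame"],cv2.COLOR_BGR2GRAY),(3,3),0).astype(np.float32)
def scan(a,b,N=200):
    q=np.linspace(a,b,N+1).astype(np.float32);v=cv2.remap(g,q[:,:1].copy(),q[:,1:].copy(),cv2.INTER_LINEAR).ravel();d=np.gradient(v)
    return [(k/N,round(float(d[k]),1)) for k in range(3,N-3) if abs(d[k])>2 and abs(d[k])==abs(d[k-3:k+4]).max()]
for y in(-18,0,18):print("x @y",y,[(round(-60+120*k,1),d) for k,d in scan(P(-60,y),P(60,y))])
for x in(-33,-10,10,33):print("y @x",x,[(round(-50+100*k,1),d) for k,d in scan(P(x,-50),P(x,50))])
E
python3 plain.py
```

```text
20.65 [474.8 248.  191.5] 2.391666780662906
[[272.0, 201.0], [347.0, 201.0], [268.0, 311.0], [349.0, 311.0]]
x @y -18 [(-44.4, -15.5), (-37.8, 2.7), (-27.0, -4.2), (-24.0, 4.2), (36.6, -13.7)]
x @y 0 [(-43.2, -2.3), (-22.2, -13.9), (-18.0, -3.7), (36.6, -17.7)]
x @y 18 [(-39.6, -9.8), (-26.4, -3.1), (-22.2, 3.8), (-10.8, -17.9), (-3.6, 19.1), (0.6, -19.3), (36.6, -13.2)]
y @x -33 [(-30.5, 4.4), (-26.0, 2.6), (-10.5, 13.4), (25.0, -4.2), (29.5, -8.8)]
y @x -10 [(-30.5, 4.2), (5.0, 9.7), (29.5, -15.3), (33.0, -3.5)]
y @x 10 [(-31.0, 3.5), (28.5, 9.8), (33.5, -10.9)]
y @x 33 [(-31.5, 4.4), (-29.0, -2.0), (-27.0, 2.4), (28.5, -3.7)]
```

The plain lid matches its predicted pose within 2 mm (width 60.0). I'll descend to grip.

Request:
arm_command(
  series=[
    {"linear":[-0.02,-0.0016,0],"turn":0},
    {"linear":[-0.0211,-0.0016,0.02],"turn":0},
    {"linear":[0,0,0.03],"turn":0},
    {"linear":[0,0,0.03],"turn":0},
    {"linear":[0,0,0.02],"turn":0},
    {"linear":[0,0,0.01],"turn":0},
    {"linear":[0,0,0.0045],"turn":0},
    {"linear":[0,0,0],"turn":0},
    {"linear":[0,0,0],"turn":0},
  ],
)

```text
t: 21.55
ee_pos: [516.9, 246.2, 78.4]
orientation: [-0.063, 3.139, 0.001]
ft_force: [0.4, -0.0, -0.1]
width: 87.7
grasp_force: 0.0
```

Request:
arm_command(
  series=[
    {"linear":[0,0,0],"turn":0},
    {"linear":[0,0,0],"turn":0},
    {"linear":[0,0,0],"turn":0},
    {"linear":[0,0,0],"turn":0},
    {"linear":[0,0,0],"turn":0},
    {"linear":[0,0,0],"turn":0},
    {"linear":[0,0,0],"turn":0},
  ],
  jaw=-1,
)

```text
t: 22.25
ee_pos: [516.2, 246.2, 77.6]
orientation: [-0.063, 3.141, 0.0]
ft_force: [-2.0, -0.3, 4.9]
width: 59.8
grasp_force: 29.9
```

Request:
arm_command(
  series=[
    {"linear":[0,0,-0.01],"turn":0},
    {"linear":[0,0,-0.02],"turn":0},
    {"linear":[0,0,-0.035],"turn":0},
    {"linear":[0,0,-0.035],"turn":0},
    {"linear":[-0.001,-0.04,-0.01],"turn":0},
    {"linear":[-0.001,-0.048,0],"turn":0},
    {"linear":[-0.001,-0.048,0],"turn":0},
    {"linear":[-0.001,-0.048,0],"turn":0},
    {"linear":[-0.002,-0.048,0],"turn":0},
    {"linear":[-0.002,-0.048,0],"turn":0},
  ],
)

```text
t: 23.25
ee_pos: [534.7, -35.2, 187.5]
orientation: [0.063, -3.14, -0.0]
ft_force: [1.2, 0.5, -3.6]
width: 59.9
grasp_force: 29.9
```

Request:
arm_command(
  series=[
    {"linear":[0,0,0.02],"turn":0},
    {"linear":[0,0,0.03],"turn":0},
    {"linear":[0,0,0.04],"turn":0},
    {"linear":[0,0,0.025],"turn":0},
    {"linear":[0,0,0.015],"turn":0},
    {"linear":[0,0,0.004],"turn":0},
    {"linear":[0,0,0],"turn":0},
    {"linear":[0,0,0],"turn":0},
  ],
)

```text
t: 24.05
ee_pos: [536.3, -33.3, 54.5]
orientation: [-0.063, 3.139, -0.0]
ft_force: [0.6, -0.4, -3.9]
width: 59.9
grasp_force: 29.9
```

Request:
arm_command(
  series=[
    {"linear":[0,0,0.003],"turn":0},
    {"linear":[0,0,0.002],"turn":0},
    {"linear":[0,0,0.001],"turn":0},
  ],
)

```text
t: 24.35
ee_pos: [535.5, -33.3, 47.7]
orientation: [-0.063, 3.14, -0.0]
ft_force: [-0.5, 0.8, -3.9]
width: 60.1
grasp_force: 29.9
```

Request:
arm_command(
  series=[
    {"linear":[0,0,0.002],"turn":0},
    {"linear":[0,0,0.001],"turn":0},
    {"linear":[0,0,0.001],"turn":0},
  ],
)

```text
t: 24.65
ee_pos: [535.4, -33.3, 43.4]
orientation: [-0.063, 3.141, -0.0]
ft_force: [-0.5, 0.4, 3.7]
width: 59.7
grasp_force: 29.9
```

Request:
arm_command(
  series=[
    {"linear":[0,0,0.001],"turn":0},
    {"linear":[0,0,0.001],"turn":0},
  ],
)

```text
t: 24.85
ee_pos: [536.1, -33.3, 42.7]
orientation: [-0.062, 3.14, 0.0]
ft_force: [-2.4, 1.0, 16.9]
width: 59.8
grasp_force: 30.0
```

Request:
arm_command(
  series=[
    {"linear":[0,0,0.001],"turn":0},
    {"linear":[0,0,0.001],"turn":0},
  ],
)

```text
t: 25.05
ee_pos: [537.7, -33.2, 41.7]
orientation: [-0.062, 3.136, 0.0]
ft_force: [-0.2, 2.6, 21.5]
width: 60.2
grasp_force: 30.0
```

Request:
arm_command(
  series=[
    {"linear":[-0.002,0,0.001],"turn":0},
    {"linear":[-0.002,0,0.001],"turn":0},
    {"linear":[-0.002,0,0.001],"turn":0},
    {"linear":[-0.002,0,0.001],"turn":0},
    {"linear":[-0.002,0,0.001],"turn":0},
    {"linear":[-0.002,0,0.001],"turn":0},
  ],
)

```text
t: 25.65
ee_pos: [548.9, -32.8, 35.1]
orientation: [-0.062, 3.138, 0.0]
ft_force: [-2.6, 1.3, 12.6]
width: 59.9
grasp_force: 30.0
```

Request:
arm_command(
  series=[
    {"linear":[-0.002,0,0.0015],"turn":0},
    {"linear":[-0.002,0,0.0015],"turn":0},
    {"linear":[-0.002,0,0.0015],"turn":0},
  ],
)

```text
t: 25.95
ee_pos: [554.9, -32.5, 30.5]
orientation: [-0.062, 3.138, 0.0]
ft_force: [-0.4, 1.5, 12.2]
width: 60.4
grasp_force: 30.0
```

```bash
python3 lid.py q1.pkl | grep -E "^(c|1|2)"
```

```text
26.0 [555.1 -32.5  30.3] [-0.   0.8 11.2]
175 [(169, 216, 137), (170, 216, 137), (393, 141, 224), (449, 213, 138)]
190 [(171, 212, 133), (244, 120, 114), (247, 113, 121), (382, 127, 118)]
210 [(168, 227, 134), (244, 119, 111), (248, 107, 120), (385, 116, 125)]
230 [(170, 222, 129), (237, 136, 116)]
c 270 [(164, 222, 135), (222, 119, 113), (306, 111, 51), (342, 59, 143), (365, 142, 88), (375, 79, 140), (384, 140, 66), (395, 67, 35)]
c 300 [(164, 218, 147), (172, 147, 128), (306, 113, 52), (342, 58, 120), (343, 58, 131), (384, 140, 68), (395, 67, 34)]
c 315 [(169, 223, 133), (306, 113, 52), (342, 59, 117), (383, 140, 68), (384, 139, 68), (395, 67, 36)]
c 330 [(169, 223, 133), (306, 114, 50), (342, 59, 124), (384, 139, 67), (395, 66, 36)]
c 360 [(173, 220, 130), (226, 118, 123), (306, 114, 52), (342, 59, 142), (362, 140, 106), (368, 111, 79), (369, 108, 82), (375, 80, 137), (384, 137, 67), (395, 67, 36)]
```

```bash
python3 - <<'E'
from fit import *
y=np.radians(2.3)
for r2 in(363.5,370):
  fit("q1.pkl",[(-42,168.5),(-22,224),(22,r2)],[(-35,27,245.5,384),(-28,27,246,385)],y,24)
fit("q1.pkl",[(-42,168.5),(-22,224)],[(-35,27,245.5,384),(-28,27,246,385)],y,24)
E
```

```text
q1.pkl pitch 35.2 mid rel TCP [-2.2 21.2] y 2.0 TCP in box [-10.4 -18.6] low foot rel TCP -18.6 res [ 5.7  0.6 -5.2 -2.8  3.5 -4.7  4. ]
q1.pkl pitch 36.8 mid rel TCP [-2.3 24.3] y 2.0 TCP in box [-12.8 -20.9] low foot rel TCP -15.8 res [ 6.7  1.9 -7.  -3.9  4.7 -6.   5.2]
q1.pkl pitch 13.9 mid rel TCP [-4.8  0.8] y 2.0 TCP in box [ 4.5 -1.9] low foot rel TCP -30.9 res [ 1.9 -1.9 -0.2  0.9 -0.6 -0.2]
```

Fit: pitch about 14°, grip nearly centred (TCP in box 4.5, −1.9), and the foot height agrees with the table. I'll continue to level.

Request:
arm_command(
  series=[
    {"linear":[-0.0015,0,0.0013],"turn":0},
    {"linear":[-0.0015,0,0.0013],"turn":0},
    {"linear":[-0.0015,0,0.0013],"turn":0},
    {"linear":[0,0,0],"turn":0},
  ],
)

```text
t: 26.4
ee_pos: [559.5, -32.4, 26.4]
orientation: [-0.062, 3.138, -0.0]
ft_force: [0.8, 0.6, 10.0]
width: 60.0
grasp_force: 30.0
```

Request:
arm_command(
  series=[
    {"linear":[-0.001,0,0.0012],"turn":0},
    {"linear":[-0.001,0,0.0012],"turn":0},
    {"linear":[0,0,0],"turn":0},
  ],
)

```text
t: 26.7
ee_pos: [561.7, -32.3, 24.1]
orientation: [-0.062, 3.137, -0.0]
ft_force: [1.1, 1.1, 9.5]
width: 59.8
grasp_force: 30.0
```

```bash
python3 lid.py q2.pkl
```

```text
26.75 [561.7 -32.3  24.1] [2.1 1.3 9.6]
175 [(163, 213, 133), (233, 129, 100), (395, 109, 215), (454, 216, 137)]
190 [(165, 218, 133), (231, 131, 115), (243, 107, 115), (386, 120, 108), (390, 109, 120)]
210 [(162, 225, 134), (232, 130, 113), (233, 130, 113), (240, 113, 103), (244, 105, 114), (389, 106, 117)]
230 [(164, 224, 134), (233, 133, 112), (234, 133, 111), (387, 96, 113), (441, 148, 131), (442, 149, 130)]
c 270 [(164, 219, 93), (176, 93, 117), (177, 93, 117), (226, 112, 97), (306, 108, 51), (342, 57, 136), (363, 134, 81), (372, 81, 134), (384, 149, 68), (395, 66, 34)]
c 300 [(164, 224, 93), (177, 93, 120), (306, 108, 52), (342, 56, 136), (384, 147, 68), (395, 67, 35)]
c 315 [(164, 222, 94), (177, 96, 119), (306, 108, 51), (343, 58, 136), (384, 123, 67), (395, 67, 36)]
c 330 [(165, 221, 93), (177, 96, 120), (306, 108, 51), (343, 59, 135), (384, 124, 68), (395, 66, 36)]
c 360 [(164, 221, 101), (177, 95, 121), (226, 115, 96), (231, 97, 112), (306, 108, 50), (342, 57, 135), (360, 135, 93), (364, 119, 81), (372, 81, 132), (384, 125, 67), (395, 67, 34)]
```

```bash
python3 - <<'E'
from fit import *
y=np.radians(2.3)
W=[(-37,27,242.5,389.5),(-29,27,242.5,390)]
fit("q2.pkl",[(-42,177),(-22,228.5)],W,y,24)
fit("q2.pkl",[(-42,177),(-22,230)],W,y,24)
fit("q2.pkl",[(-42,177),(-22,229.5),(22,362)],W,y,24)
E
```

```text
q2.pkl pitch -0.6 mid rel TCP [-8.7 -1.2] y 2.3 TCP in box [8.7 1.3] low foot rel TCP -25.6 res [-0.5  0.5 -0.5  0.8  0.7 -1. ]
q2.pkl pitch 25.7 mid rel TCP [-1.4 15.9] y 2.3 TCP in box [ -5.6 -14.9] low foot rel TCP -20.9 res [-0.3  0.3  0.5 -0.3 -0.4  0.1]
q2.pkl pitch 28.7 mid rel TCP [-1.2 18.1] y 2.3 TCP in box [ -7.6 -16.4] low foot rel TCP -19.8 res [-0.2  0.2 -0.   0.6 -0.4 -0.5  0.3]
```

Request:
arm_command(
  series=[
    {"linear":[-0.001,0,0.001],"turn":0},
    {"linear":[-0.0005,0,0.001],"turn":0},
    {"linear":[0,0,0],"turn":0},
  ],
)

```text
t: 27.05
ee_pos: [563.1, -32.3, 22.6]
orientation: [-0.062, 3.138, -0.0]
ft_force: [-1.2, 1.0, 14.4]
width: 60.0
grasp_force: 30.0
```

Request:
arm_command(
  series=[
    {"linear":[0,0,0.001],"turn":0},
    {"linear":[0,0,0.0005],"turn":0},
    {"linear":[0,0,0],"turn":0},
  ],
)

```text
t: 27.35
ee_pos: [563.1, -32.3, 22.4]
orientation: [-0.062, 3.137, -0.0]
ft_force: [-6.6, 0.4, 31.7]
width: 60.3
grasp_force: 30.0
```

```bash
python3 lid.py q3.pkl | grep -E "^(c|[12])"; cat > con.py <<'E'
from h import *;import pickle
from scipy.optimize import least_squares
def con(f,rows,yaw,h,floor=0.):
    i,o=pickle.load(open(f,"rb"));e=np.array(o["ee_pos"],float)
    ex=np.array([np.cos(yaw),np.sin(yaw),0]);ez=np.array([0,0,1.])
    def P(p,x,z):
        c,s=np.cos(p[1]),np.sin(p[1]);mz=floor+35*abs(s)+h*c
        return e*[1,1,0]+ex*p[0]+ez*mz+x*(ex*c+ez*s)+z*(-ex*s+ez*c)
    for x2,r2 in rows[1:]:
        s=least_squares(lambda p:[proj(i,P(p,-42,h))[1]-rows[0][1],proj(i,P(p,x2,h))[1]-r2],[-5,.1]);p=s.x
        print(f,x2,"pitch",np.degrees(p[1]).round(1),"mid ahead",p[0].round(1),"cost",round(s.cost,2),"TCP-mid z",(e[2]-P(p,0,0)[2]).round(1),"-x face bottom row",proj(i,P(p,-42,-h+5))[1].round(0))
E
python3 -c "
from con import *
con('q2.pkl',[(-42,177),(-22,228.5),(22,362),(39,370)],.04,24)"
```

```text
27.4 [563.2 -32.3  22.4] [-6.1  1.6 29.8]
175 [(162, 212, 134), (233, 130, 97), (234, 128, 96), (395, 103, 217), (455, 218, 136)]
190 [(163, 219, 133), (230, 132, 115), (242, 105, 116), (387, 118, 106), (391, 108, 118), (399, 118, 138), (400, 118, 138)]
210 [(161, 222, 134), (231, 130, 112), (243, 105, 112), (386, 115, 105)]
230 [(163, 222, 135), (233, 133, 111), (241, 111, 91), (287, 90, 110), (342, 112, 90), (388, 90, 112), (396, 112, 131), (435, 133, 162), (443, 162, 131)]
c 270 [(162, 218, 94), (178, 95, 116), (227, 112, 94), (232, 96, 111), (306, 107, 50), (342, 58, 134), (361, 134, 83), (362, 134, 82), (371, 82, 133), (384, 151, 67), (395, 67, 35)]
c 300 [(162, 225, 95), (178, 96, 118), (306, 108, 52), (342, 58, 134), (377, 132, 148), (384, 149, 68), (395, 67, 36)]
c 315 [(162, 222, 96), (178, 94, 118), (306, 108, 51), (343, 58, 134), (384, 121, 66), (395, 68, 36)]
c 330 [(162, 222, 104), (178, 96, 118), (306, 108, 52), (343, 58, 134), (384, 123, 67), (395, 67, 36)]
c 360 [(162, 221, 105), (178, 97, 118), (228, 112, 99), (306, 108, 52), (342, 58, 133), (359, 132, 94), (371, 82, 131), (384, 124, 67), (395, 66, 36)]
q2.pkl -22 pitch 0.0 mid ahead -8.6 cost 0.53 TCP-mid z 0.1 -x face bottom row 161.0
q2.pkl 22 pitch 27.0 mid ahead 0.7 cost 11.26 TCP-mid z -13.2 -x face bottom row 204.0
q2.pkl 39 pitch 1.3 mid ahead -7.9 cost 0.0 TCP-mid z -0.7 -x face bottom row 163.0
```

```bash
python3 - <<'E'
from h import *;import pickle
from scipy.optimize import brentq
def ahead(f,x,row,z,yaw):
    i,o=pickle.load(open(f,"rb"));e=np.array(o["ee_pos"],float);ex=np.array([np.cos(yaw),np.sin(yaw),0])
    a=brentq(lambda a:proj(i,np.r_[e[:2],0]+ex*(a+x)+[0,0,z])[1]-row,-60,60);return round(a,2)
print("keyed rel TCP",[ahead("l9.pkl",x,r,70,np.radians(22.15)) for x,r in((-42,196.3),(-22,252.5),(28,376.2))])
print("plain rel TCP",[ahead("q3.pkl",x,r,48,np.radians(2.3)) for x,r in((-42,178),(-22,229.7),(39,371.3))])
for f in("l9.pkl","q3.pkl"):
    i,o=pickle.load(open(f,"rb"));Rm=R.from_rotvec(o["orientation"]).as_matrix();print(np.round(o["ee_pos"],1),Rm[:,2].round(4),np.degrees(np.arctan2(-Rm[1,0],-Rm[0,0])))
E
```

```text
keyed rel TCP [-4.0, -4.71, -5.27]
plain rel TCP [-8.33, -9.04, -7.71]
[ 549.5 -195.6   31.3] [ 6.e-04 -4.e-04 -1.e+00] 22.08009993073633
[563.2 -32.3  22.4] [ 0.0036 -0.     -1.    ] 2.2723733706924834
```

The box is flat and firmly held: 30 N at z=22.4, and the end-face bottom is at row 162, which matches level. I'll lift and carry it above the notched box.

Request:
arm_command(
  series=[
    {"linear":[0,0,-0.012],"turn":0},
    {"linear":[0,0,-0.035],"turn":0},
    {"linear":[0,0,-0.045],"turn":0},
    {"linear":[0,0,-0.045],"turn":0},
    {"linear":[0,0,-0.03],"turn":0},
    {"linear":[0.004,-0.0403,0],"turn":0},
    {"linear":[0.004,-0.0403,0],"turn":0},
    {"linear":[0.004,-0.0403,0],"turn":0},
    {"linear":[0.0045,-0.0404,0],"turn":0},
    {"linear":[0,0,0],"turn":-0.115},
  ],
)

```text
t: 28.4
ee_pos: [550.9, -198.4, 186.1]
orientation: [-0.24, 3.132, -0.002]
ft_force: [0.7, 0.4, -4.4]
width: 59.9
grasp_force: 30.0
```

Request:
arm_command(
  series=[
    {"linear":[0,0,0],"turn":-0.115},
    {"linear":[0,0,0],"turn":-0.116},
    {"linear":[0,0,0.02],"turn":0},
    {"linear":[0,0,0.03],"turn":0},
    {"linear":[0,0,0.02],"turn":0},
    {"linear":[0,0,0.01],"turn":0},
    {"linear":[0,0,0],"turn":0},
    {"linear":[0,0,0],"turn":0},
  ],
)

```text
t: 29.2
ee_pos: [551.7, -194.3, 106.6]
orientation: [-0.603, 3.083, -0.0]
ft_force: [0.3, -0.6, -3.7]
width: 59.8
grasp_force: 30.0
```

```bash
cat > tgt.py <<'E'
from workcell import ctrl
from h import *
o=ctrl.get_obs();Rm=R.from_rotvec(o["orientation"]).as_matrix();print(o["t"],np.round(o["ee_pos"],1),"yaw",np.degrees(np.arctan2(-Rm[1,0],-Rm[0,0])).round(2))
d=np.array([553.1,-194.1])-o["ee_pos"][:2];print("tool shift mm",d@Rm[:2,0],d@Rm[:2,1])
E
python3 tgt.py; python3 lid.py q4.pkl
```

```text
29.2 [ 551.7 -194.3  106.6] yaw 22.13
tool shift mm -1.3376663072674293 -0.36790690563838435
29.25 [ 552.1 -194.4  107.1] [ 0.2 -0.  -4.2]
175 [(233, 228, 129), (396, 92, 125), (472, 128, 151)]
190 [(238, 211, 155), (271, 179, 193), (300, 192, 114), (318, 126, 184), (319, 131, 190), (336, 194, 115), (387, 115, 103), (391, 104, 115), (469, 129, 160), (470, 129, 161)]
210 [(232, 229, 190), (243, 167, 191), (273, 191, 145), (280, 143, 115), (390, 101, 113), (420, 131, 157), (421, 130, 156), (440, 162, 126), (451, 129, 158)]
230 [(178, 229, 176), (188, 176, 228), (189, 174, 229), (211, 219, 173), (232, 172, 188), (233, 170, 188), (241, 188, 120), (249, 120, 99), (287, 90, 111), (342, 112, 88), (388, 88, 113), (396, 113, 156)]
c 270 [(117, 227, 103), (137, 92, 130), (142, 138, 100), (150, 100, 109), (162, 133, 108), (163, 151, 108), (171, 108, 116), (178, 119, 193), (186, 193, 177), (217, 186, 113), (218, 183, 113), (227, 113, 95), (228, 113, 102), (232, 98, 113), (306, 106, 50), (342, 56, 133), (361, 131, 81), (371, 80, 126), (377, 126, 91), (384, 93, 64), (395, 64, 32)]
c 300 [(117, 219
[... 215 characters left out ...]
219, 94), (137, 94, 130), (142, 139, 88), (150, 88, 106), (163, 153, 106), (178, 111, 195), (189, 195, 115), (306, 107, 50), (343, 58, 125), (377, 130, 215), (384, 217, 66), (395, 66, 34)]
c 330 [(117, 219, 96), (137, 94, 131), (142, 138, 100), (150, 100, 105), (163, 152, 105), (172, 105, 112), (178, 118, 196), (194, 194, 115), (195, 194, 114), (306, 107, 52), (343, 58, 120), (377, 131, 220), (384, 221, 67), (395, 65, 35)]
c 360 [(117, 212, 97), (134, 95, 86), (137, 86, 89), (138, 81, 85), (151, 72, 86), (163, 99, 85), (178, 89, 115), (227, 112, 91), (228, 112, 97), (232, 95, 111), (306, 108, 51), (342, 58, 132), (362, 129, 82), (371, 81, 137), (377, 125, 219), (384, 221, 67), (395, 66, 36)]
```

Request:
arm_command(
  series=[
    {"linear":[-0.001,-0.0002,0.003],"turn":0},
    {"linear":[0,0,0.005],"turn":0},
    {"linear":[0,0,0.003],"turn":0},
    {"linear":[0,0,0.002],"turn":0},
    {"linear":[0,0,0],"turn":0},
  ],
)

```text
t: 29.75
ee_pos: [552.1, -193.8, 92.7]
orientation: [0.603, -3.083, -0.001]
ft_force: [-0.6, 0.7, -4.1]
width: 59.4
grasp_force: 30.0
```

```bash
python3 tgt.py
```

```text
29.75 [ 552.1 -193.8   92.7] yaw 22.13
tool shift mm -0.8250593908714585 -0.6178123906504526
```

Request:
arm_command(
  series=[
    {"linear":[0,0,0.001],"turn":0},
    {"linear":[0,0,0.001],"turn":0},
    {"linear":[0,0,0],"turn":0},
  ],
)

```text
t: 30.05
ee_pos: [552.3, -193.9, 91.0]
orientation: [0.603, -3.083, -0.0]
ft_force: [-0.2, 0.3, -3.8]
width: 59.6
grasp_force: 30.0
```

Request:
arm_command(
  series=[
    {"linear":[0,0,0.001],"turn":0},
    {"linear":[0,0,0.001],"turn":0},
    {"linear":[0,0,0],"turn":0},
  ],
)

```text
t: 30.35
ee_pos: [552.5, -194.1, 89.1]
orientation: [-0.603, 3.083, -0.001]
ft_force: [-0.5, -0.8, -4.1]
width: 60.4
grasp_force: 30.0
```

Request:
arm_command(
  series=[
    {"linear":[0,0,0.001],"turn":0},
    {"linear":[0,0,0],"turn":0},
  ],
)

```text
t: 30.55
ee_pos: [552.6, -194.1, 88.1]
orientation: [-0.603, 3.083, -0.001]
ft_force: [0.3, -1.1, -3.8]
width: 59.8
grasp_force: 30.0
```

Request:
arm_command(
  series=[
    {"linear":[0,0,0.001],"turn":0},
    {"linear":[0,0,0],"turn":0},
  ],
)

```text
t: 30.75
ee_pos: [552.6, -194.1, 87.6]
orientation: [-0.603, 3.083, -0.001]
ft_force: [-1.8, -0.5, 2.0]
width: 59.9
grasp_force: 30.0
```

Request:
arm_command(
  series=[
    {"linear":[0,0,0.0005],"turn":0},
    {"linear":[0,0,0],"turn":0},
  ],
)

```text
t: 30.95
ee_pos: [552.6, -194.0, 87.5]
orientation: [-0.603, 3.083, -0.001]
ft_force: [-1.7, 0.1, 7.1]
width: 59.6
grasp_force: 30.0
```

Contact came at z=87.5 (predicted 87.4 with the feet on the recess floors), so the box is home. I'll release gently and rise.

Request:
arm_command(
  series=[
    {"linear":[0,0,-0.0005],"turn":0},
    {"linear":[0,0,0],"turn":0},
    {"linear":[0,0,0],"turn":0},
  ],
  jaw=0.38,
)

```text
t: 31.25
ee_pos: [552.4, -193.9, 87.1]
orientation: [-0.603, 3.083, -0.0]
ft_force: [0.4, -0.2, -0.3]
width: 60.6
grasp_force: 0.1
```

Request:
arm_command(
  series=[
    {"linear":[0,0,0],"turn":0},
    {"linear":[0,0,0],"turn":0},
    {"linear":[0,0,0],"turn":0},
    {"linear":[0,0,0],"turn":0},
    {"linear":[0,0,-0.01],"turn":0},
    {"linear":[0,0,-0.03],"turn":0},
    {"linear":[0,0,-0.04],"turn":0},
    {"linear":[0,0,-0.04],"turn":0},
    {"linear":[0.04,0,0],"turn":0},
    {"linear":[0.04,0,0],"turn":0},
  ],
  jaw=1,
)

```text
t: 32.25
ee_pos: [478.8, -224.5, 209.4]
orientation: [-0.605, 3.079, -0.004]
ft_force: [0.4, 0.4, -1.6]
width: 87.8
grasp_force: 0.0
```

Request:
arm_command(
  series=[
    {"linear":[0,0,0],"turn":0},
    {"linear":[0,0,0],"turn":0},
  ],
)

```text
t: 32.45
ee_pos: [478.1, -224.5, 208.1]
orientation: [-0.6, 3.082, -0.001]
ft_force: [0.7, 0.8, -0.1]
width: 87.8
grasp_force: 0.0
```

```bash
sed -e 's/M+x\*e+yy\*y+\[0,0,58\]/M+x*e+yy*y+[0,0,106-12+12-4*0]/' seat.py > seat2.py; sed -i 's/\[0,0,106-12+12-4\*0\]/[0,0,101]/' seat2.py; python3 seat2.py seat2.pkl
```

```text
32.5 [ 478.9 -224.3  207.9] [-0.5 -0.   0.8]
lid corners pred [[274.0, 254.2], [353.0, 254.1], [277.3, 348.9], [350.1, 348.8]]
along x at y -20 [(-39.6, 9.4), (-21.6, -7.9), (-18.6, 8.6), (6.0, -14.4), (43.8, 17.1), (52.2, -2.2)]
along x at y -15 [(-40.2, 9.7), (-21.6, -8.8), (-18.6, 8.6), (6.0, -13.9), (43.8, 17.1)]
along x at y 15 [(-40.2, 9.8), (-21.6, -6.7), (-18.6, 8.6), (6.0, -14.5), (43.8, 17.1)]
along x at y 20 [(-40.2, 9.4), (-21.6, -7.5), (-18.0, 8.5), (6.0, -14.1), (43.8, 18.1)]
along y at x -33 [(-31.0, -11.3), (-28.5, 8.2), (-24.5, 4.1), (12.5, 2.1), (27.0, -3.1), (31.0, -11.5), (33.5, 14.2)]
along y at x -28 [(-31.0, -13.4), (-28.5, 7.4), (-24.5, 4.8), (10.5, -3.0), (12.5, 2.6), (26.5, -2.3), (31.0, -11.1), (33.5, 15.7)]
along y at x 0 [(-31.0, -9.0), (-28.5, 5.4), (33.5, 19.4)]
along y at x 33 []
```

The stacked lid measures level and square: edges at −40 mm along x on both sides, against −39.6 for the box below, and width about 60 mm at the expected height. Handing in.

```bash
python3 -c "
from workcell import ctrl
print(ctrl.close_job())"
```

```text
the job is handed in; nothing more can be done
None
```

I seated the notched box fully home in the cradle over the pin, stacked the plain box squarely on its lid, and handed the job in at about 32.5 s; by my measurements it was done as asked, but the judge's result was not shown. One caveat: the notched box went in about 9° off level and settled flat as I eased the grip.

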